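Load the capacitor test box and work its sticking cover shut

ROBOT

A 6-joint arm with a two-finger parallel gripper is mounted at the origin on the work surface. World frame = base frame: x ahead of the robot, y to its left, z up, the work surface at z = 0. Lengths are in m, angles in degrees, forces in N, time in s.
With the tool pointing down it reaches from about 0.275 to 0.775 m from the base axis. Payload 14.6 kg.
Tool frame: the origin (TCP) lies at the very end of the fingers, on their centre line; the grasp point (between the pads) lies grasp_offset behind it (grasp_offset is the distance from the TCP to the grasp point, in m); z points along the fingers, y is the line along which they close (so a half turn about z gives the same grasp; the last joint's range is limited). The gripper opens to 85 mm and grips with 20 to 120 N. Pads are 22 mm wide; open, the fingers measure 114 mm over their backs; the gripper's body (76 mm by 85 mm) begins 54 mm behind the grasp point. The pads swing forward as they close: fully open they stand 13 mm farther back than shut.
Start: joints at [-83.669, 15.075, -2.767, 72.158, 0, 81.102], TCP at [0.138, -0.507, 0.231] pointing down, gripper open.
Joint ranges: [-151.79, 151.79], [-50.71, 97.33], [-67.44, 78.34], [-121.81, 120.89], [-77.56, 73.72], [-180, 180]. Speed limits (degrees/s): [108.29, 108.29, 147.25, 159.86, 180, 180].

INTERFACE

Orientations are given as [roll, pitch, yaw] about the fixed x, y, z axes, in that order (R = Rz(yaw) Ry(pitch) Rx(roll)).
In Python, from cell import state, snapshot, job_done, grasp_offset gives the robot as it stands.
- The arm moves only by the tool drive_tool, never from a script. Its argument "commands" is a list of rows, each an object of numbers: "x", "y", "z": the shift along the tool's x, y, z in m; "rx", "ry", "rz": the turn, a rotation vector about the tool's x, y, z in degrees; "jaw": the opening in per cent of the stroke, from 0 (shut) to 100 (fully open). A call has 1 to 5 rows; each row shifts and turns the commanded pose from where the row before left it, along the tool's axes as they then stand; what a row does not reach is not made up. A row lasts 1/12 s, in which the tool goes at most 41.7 mm and 7.16 degrees, less where a joint would pass 70% of its speed; a pose out of reach is approached as far as the arm can. A call with a gripper value outside its range is refused whole. The fingers move at their own pace and stop on an object; "force" is the grip in N (left out, the last holds). Time passes only in rows, so rows that do not move let the fingers close. It gives the time, the measured TCP pose, the force, the opening and the grip force at its end, in the units of the state.
- state(): the state, without advancing time (a new reading comes with each control period).
- snapshot(name): name is "scene" or "side" or "wrist"; returns a dict with "color" (400x640x3 uint8, red, green, blue), "depth" (400x640 float32, m along the optical axis (not along the pixel's ray), 0 where there is no reading), "intrinsics" (3x3 intrinsics, pixels), "k1" (the pictures are not rectified: a ray, as slopes to the right and down, at radius r is drawn at 1 + k1 r^2 times it, then the intrinsics apply), "cam_to_world" (4x4, takes a point from camera to world coordinates); the wrist camera has in their place "hand_eye" (4x4, takes a point from camera to tool coordinates, whose origin is the TCP and whose axes are the flange's). Camera axes: x right, y down, z forward; pixel columns grow to the right and rows downward; lengths in m; the calibration is good to about 2 mm. A picture is of the moment at which its call begins: read the wrist's pose just before it.
- job_done(): hands the job in; it is judged then, once.
The state is a dict: "t": time; "joint_pos": joint angles; "qd": joint speeds; "effort": joint torques, N m; "position": TCP position; "tcp_rot": TCP orientation; "ft_force": force on the tool from outside, world axes, zero at the start; "wrist_torque": the same for the moment, N m; "width": opening from 0.0 (shut) to 1.0 (fully open); "gripper_force": force on a finger pad.
Only numpy, scipy, OpenCV 4.12 (cv2) and the standard library are available. Lean on these libraries where they do the work, as an engineer would, in place of code of your own. Each camera call takes 0.05 s, during which the arm holds its last target. There are 200 camera calls.

TASK

Load and close up the capacitor test box: set the loose silver capacitor down upright in the empty red holder (do not drop it). Then bring the sliding cover fully home against the far wall by pushing its two black knobs in turn, a little at a time, because it racks and binds in its sticky grooves as soon as one end runs well ahead of the other; never force it. Lastly swing the catch all the way in behind the right-hand knob so that the cover cannot slide back, and leave the other things on the bench where they are.

Things in the scene. Friction and masses are not known exactly. Their poses are not given: they have to be found in the camera images.
- testbox: Grey steel test box, 270 (x) by 360 (y) by 114 mm, fixed, turned up to 7 degrees. Origin on its underside. 'Box frame': its x points away from the robot (the way the cover closes), y left, z up; mm. It spans x -140 to 130. Walls and lips end at z 113.5. Near part, x -140 to -12: blue deck, top z 114.5, y -100 to 100, with two flat meters to z 118. Beyond it: open well.
- well (a point): Middle of the well's floor (box frame x 62, y 0, z 8). The well reaches to the far wall's inside at x 115. In it stand three square red holders at x 83, y -78, 0, 78: two with a silver capacitor bolted in (top z 87, terminals to z 93), one empty. Free gap between two capacitors 32 mm; from an outer one to the side ledge (inside at y +-138; lip at +-141) 37 mm. Axes as the box.
- bay (a point): Centre of the floor of the empty red holder (which of the three places varies), at z 12 in the box frame, axes as the box. Holder 60 mm square outside, pocket 54 mm square, sides parallel to the box, rim 8 mm above this floor.
- capacitor_center (a point): Centre (half-way up) of the loose silver capacitor: an upright aluminium can, diameter 46 mm, height 75 mm, black top with two screw terminals 6 mm high, about 0.18 kg. It starts standing on the table to the right of the box. Its z axis is its upright axis.
- cover: Sliding cover: clear sheet in a yellow frame, 135 (x) by 305 (y) over its rubber guide pads, 6 thick, about 0.55 kg, origin at the centre of its underside (box frame z 100). Starts open, mostly under the deck; slides 85 to 97 mm along box +x until its leading edge meets the far wall (origin then at x 47.5). 2.5 mm side play at each end; a push at one end takes 2 to 6 N.
- knob_left (a point): Middle (half-way up) of the cover's left black knob: smooth round post, diameter 16, 30 mm tall (box frame z 106 to 136), in the slot between deck and side wall, 122 mm left of the cover's middle. Box frame x -105 to -82 at the start, -2.5 when home. Pushed alone, its end goes ahead while the other nearly stays; some 20 mm ahead it jams and force does not help. Pushing the lagging end frees it.
- knob_right (a point): Middle of the right black knob: the same shape and behaviour, 122 mm to the right (-y) of the cover's middle, also at box frame x -2.5 when home. Both knobs can be pushed from their near side with a tool held just higher than the deck; they are the cover's only upstanding parts.
- catch (a joint): Swing catch on the right side wall, rad. Turns about the vertical through catch_pivot: 0 = arm pointing to box -x along the wall, growing as its tip swings inward (+y); 1.57 = shut at its stop, arm along box +y close behind (near side of) the right knob. Starts at -0.4 to 0.05, stays where left, takes about 3 N at the pin. Swung in early it bars the knob's way.
- catch_pin (a point): Middle (half-way up) of the red upright pin near the tip of the catch: diameter 10 mm, 28 mm tall, z = 123 to 151 in the box frame, 68 mm from the pivot. The steel catch arm below it is 76 mm long, 12 mm wide, z = 116 to 123.
- catch_pivot (a point): Axis of the catch, on the right side wall at x -19.5, y -168 in the box frame, height z 116 mm.
- multimeter: Yellow multimeter, 150 by 75 by 36 mm, lying on the table to the left of the box; origin under its centre. Leave it alone.
- pliers: Long-nose pliers with yellow grips, 170 mm long, lying to the right of the box; origin under the joint. Leave alone.
- cutters: Side cutters with red grips, 145 mm long, lying to the left of the box; origin under the joint. Leave alone.
- solder_spool: Metal solder spool, diameter 60 mm, 45 mm high, standing to the right; origin under its centre. Leave alone.
- perfboard: Tan prototype board with chips and green lamps, 110 by 75 by 16 mm, lying to the far left; origin under its centre. Leave alone.
- blue_cap: Small blue capacitor, diameter 35 mm, 50 mm tall, standing to the right of the box; origin under its centre. Not the one to load: leave alone.
- heatsink: Black finned heat sink, 80 by 60 by 30 mm, lying to the near right; origin under its centre. Leave alone.
Not all that is in view belongs to the job. What is shaped like the part that bears capacitor_center but purple is not meant.

How it is judged:
By the outcome, as a careful person would: the job done as asked, in the order asked, and still so for the second after the job is handed in, with the robot touching nothing.
It also fails if it takes over 72 s, if anything falls off the work surface, if the arm or the gripper's body presses on something with over 40 N, if the wrist force passes 120 N, or if a joint passes its speed limit or range.

## Working session

There is one attempt and no reset: what is moved stays moved. The work goes in short steps, Python scripts to look and compute and a tool call to move; the robot and the scene stay as the last step left them, time stands still between calls to the robot, and variables do not carry over. Pictures are saved under pics/ and viewed, at most 13 in all, crops included, and the job is handed in when it is done.

Besides the shell and the picture viewer there is one more tool, called after ">>>" as name([rows], argument=value, ...), one row to a line, values as JSON. drive_tool: Moves the arm, as the interface text tells. Its arguments: {"type":"object","properties":{"commands":{"type":"array","items":{"type":"object","properties":{"x":{"type":"number"},"y":{"type":"number"},"z":{"type":"number"},"rx":{"type":"number"},"ry":{"type":"number"},"rz":{"type":"number"},"jaw":{"type":"number"}}}},"force":{"type":"number"}},"required":["commands"]}

```bash
mkdir -p pics; cat > h.py <<'E'
import numpy as np, cv2
from cell import state, snapshot, job_done, grasp_offset
from scipy.spatial.transform import Rotation as R
def save(n,f,crop=None,s=1):
    d=snapshot(n); np.savez('pics/'+f+'.npz',**d)
    c=d['color']
    cv2.imwrite('pics/'+f+'.png',c[:,:,::-1]); return d
def crop(f,x0,y0,x1,y1,s):
    c=cv2.imread('pics/'+f+'.png')[y0:y1,x0:x1]
    cv2.imwrite('pics/'+f+'_c%d_%d.png'%(x0,y0),cv2.resize(c,None,fx=s,fy=s,interpolation=cv2.INTER_CUBIC))
def ray(d,u,v):
    K=d['intrinsics'];k=float(d['k1'])
    p=cv2.undistortPoints(np.array([[[u,v]]],float),K,np.array([k,0,0,0,0.]))[0,0]
    return np.array([p[0],p[1],1.])
def T(d): return d['cam_to_world']
def pz(d,u,v,z):  # pixel at known world height
    M=T(d); r=M[:3,:3]@ray(d,u,v); return M[:3,3]+r*(z-M[2,3])/r[2]
def pd(d,u,v):
    q=d['depth'][int(v)-1:int(v)+2,int(u)-1:int(u)+2]; q=q[q>0]
    return (T(d)@np.append(ray(d,u,v)*np.median(q),1))[:3]
def cloud(d):
    h,w=d['depth'].shape;u,v=np.meshgrid(np.arange(w),np.arange(h))
    p=cv2.undistortPoints(np.stack([u,v],-1).reshape(-1,1,2).astype(float),d['intrinsics'],np.array([float(d['k1']),0,0,0,0.]))[:,0]
    z=d['depth'].reshape(-1);P=np.c_[p*z[:,None],z]@T(d)[:3,:3].T+T(d)[:3,3]
    P[z<=0]=np.nan; return P.reshape(h,w,3)
def load(f): return dict(np.load('pics/'+f+'.npz'))
E
python3 - <<'E'
from h import *
a=save('scene','s0');b=save('side','d0')
cv2.imwrite('pics/both.png',cv2.resize(np.vstack([a['color'],b['color']])[:,:,::-1],(480,600)))
print(state(),grasp_offset,a['k1'],a['cam_to_world'],b['cam_to_world'])
E
```

```text
{'t': 0.1, 'joint_pos': array([-8.36687328e+01,  1.50957386e+01, -2.79992410e+00,  7.21594905e+01,
       -1.35010689e-03,  8.11009242e+01]), 'qd': array([-0.01419623, -0.15143621,  0.14844576,  0.05698779, -0.08788349,
       -0.08333304]), 'effort': array([ 2.99547610e-03, -6.38574958e+01,  3.85064757e+01,  1.00031981e-02,
       -2.18593514e-04, -4.11344763e-05]), 'position': array([ 0.13786832, -0.50630973,  0.2308777 ]), 'tcp_rot': array([-1.79945302e+02, -7.19804405e-03,  1.52303402e+01]), 'ft_force': array([-0.68225478, -0.43250104,  0.68201848]), 'wrist_torque': array([0.00969047, 0.05177877, 0.02151077]), 'gripper_force': 0.0, 'width': 0.9989047302031411} 0.0187 -0.0009259407889805105 [[-0.62689131  0.43041795 -0.64942103  1.47290697]
 [ 0.77882422  0.36864585 -0.50747716  0.67534911]
 [ 0.02097908 -0.82391785 -0.56632081  0.93402518]
 [ 0.          0.          0.          1.        ]] [[-0.95462651 -0.22532651  0.19472079  0.26665066]
 [-0.29774186  0.70860103 -0.63971428  0.76657227]
 [ 0.00616523 -0.66866475 -0.74353846  1.05830343]
 [ 0.          0.          0.          1.        ]]
```

View pics/s0.png

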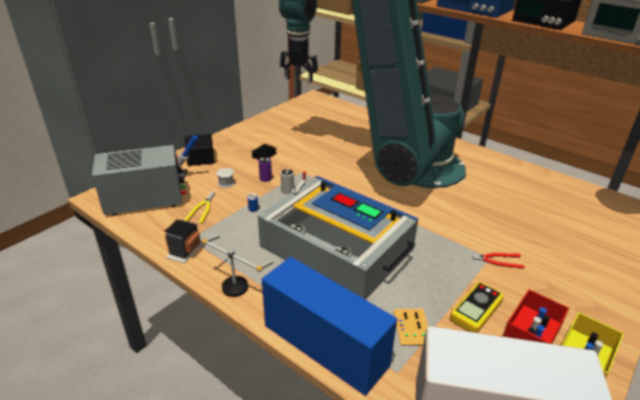

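View pics/d0.png

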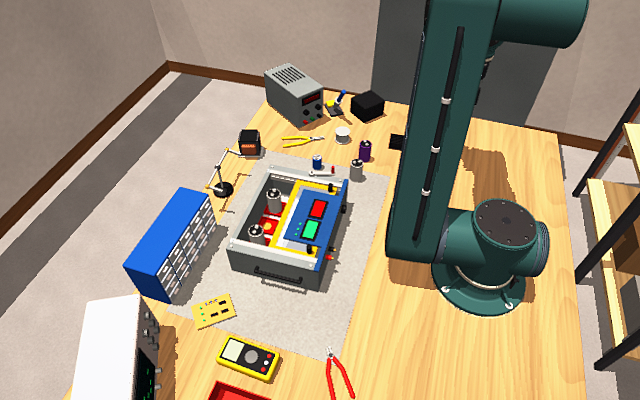

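The side view shows the box at about (290,230). Three cans stand to its right: silver (357,170), purple (365,150, the wrong one) and small blue (317,160, the wrong one). The silver one matches the description, and I'll confirm it in a crop. The holder is probably the middle one, as capacitors stand at (273,200) and (256,233).

```bash
python3 - <<'E'
from h import *
crop('d0',220,135,400,290,4.4)
d=load('d0')
E=cloud(d)
for n,u,v in [('silver',357,163),('purple',365,142),('capA',273,192),('capB',256,227)]:
    print(n,E[v-3:v+4:3,u-3:u+4:3].reshape(-1,3).round(3).tolist()[4], d['color'][v+8,u])
E
```

```text
silver [0.449, -0.286, 0.072] [111 102  94]
purple [0.447, -0.398, 0.078] [58 19 70]
capA [0.674, -0.056, 0.085] [106  99  91]
capB [0.666, 0.099, 0.092] [179 169 154]
```

View pics/d0_c220_135.png

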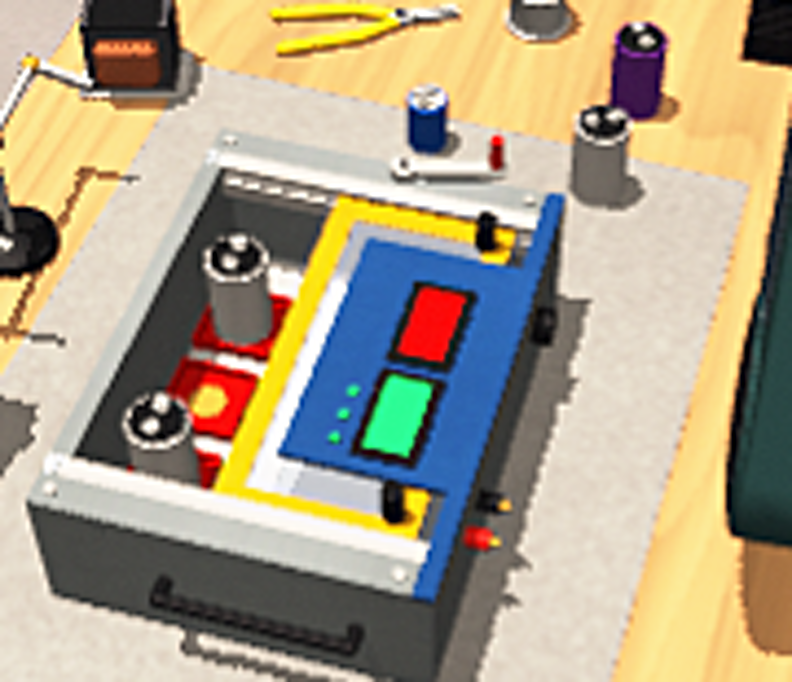

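The crop confirms it: the loose silver can is at crop (600,120), the empty holder is the middle one at (210,400), and the catch pivot and pin are at (403,168) and (497,150). The knobs are at (487,230) and (393,500). Next is the fit to depth.

```bash
cat >> h.py <<'E'
def boxfit(d,show=False):
    from scipy.optimize import least_squares
    P=cloud(d).reshape(-1,3); C=d['color'].reshape(-1,3).astype(int)
    m=(P[:,0]>.35)&(P[:,0]<.85)&(P[:,1]>-.22)&(P[:,1]<.25)&(abs(P[:,2]-.114)<.004)
    return P[m],C[m]
E
python3 - <<'E'
from h import *
d=load('d0'); Q,C=boxfit(d)
r=cv2.minAreaRect(Q[:,:2].astype(np.float32)*1000); print(len(Q),r,cv2.boxPoints(r),np.median(Q[:,2]))
bl=(C[:,2]>C[:,0]+50)
rb=cv2.minAreaRect(Q[bl][:,:2].astype(np.float32)*1000); print('blue',rb,cv2.boxPoints(rb))
P=cloud(d).reshape(-1,3)
for n,c in [('silver',(.45,-.29)),('purple',(.45,-.40)),('capA',(.674,-.056)),('capB',(.666,.099))]:
    m=np.hypot(P[:,0]-c[0],P[:,1]-c[1])<.04
    h=P[m];z=h[:,2]; 
    for lo,hi in [(.02,.066),(.066,.08),(.08,.09),(.09,.1)]:
        q=h[(z>lo)&(z<hi)]
        if len(q)>4: print(n,lo,len(q),q.min(0).round(4),q.max(0).round(4),cv2.minEnclosingCircle(q[:,:2].astype(np.float32)*1000))
# landmarks by pixel
f=lambda u,v:(u/4.4+220-.4,v/4.4+135-.4)
for n,u,v,z in [('pivot',403,165,.123),('pintop',497,140,.151),('kRtop',487,215,.136),('kLtop',392,482,.136),('candome',603,122,.075),('canTerm',603,118,.081)]:
    print(n,pz(d,*f(u,v),z).round(4))
E
```

```text
4385 ((645.6898803710938, 31.77435302734375), (404.9637451171875, 418.07574462890625), 1.6415538787841797) [[ 437.3029   234.92603]
 [ 449.27933 -182.97815]
 [ 854.0769  -171.37732]
 [ 842.10046  246.52686]] 0.11415439012571171
blue ((508.25048828125, 24.338424682617188), (128.45896911621094, 362.54669189453125), 1.7456462383270264) [[ 438.52875  203.57106]
 [ 449.57285 -158.80739]
 [ 577.9722  -154.89421]
 [ 566.9281   207.48424]]
silver 0.02 120 [ 0.4268 -0.2871  0.0207] [ 0.4708 -0.2586  0.0653] ((448.84423828125, -280.5689697265625), 22.704832077026367)
silver 0.066 95 [ 0.4268 -0.3055  0.0669] [ 0.4705 -0.2602  0.0797] ((450.11358642578125, -281.7304382324219), 23.940919876098633)
silver 0.08 15 [ 0.4367 -0.2932  0.0802] [ 0.4614 -0.2655  0.0863] ((448.1327819824219, -280.9080810546875), 15.394428253173828)
purple 0.02 108 [ 0.4202 -0.3976  0.0207] [ 0.4652 -0.3678  0.066 ] ((442.1928405761719, -390.1180114746094), 22.977394104003906)
purple 0.066 93 [ 0.421  -0.4168  0.0663] [ 0.4653 -0.3673  0.0796] ((443.8326110839844, -393.18109130859375), 26.419214248657227)
purple 0.08 12 
[... 591 characters left out ...]
21094), 31.08440589904785)
capB 0.02 121 [0.6353 0.0599 0.0202] [0.6987 0.1322 0.0658] ((670.9449462890625, 95.80142974853516), 38.429351806640625)
capB 0.066 70 [0.6418 0.0765 0.0661] [0.6994 0.1309 0.08  ] ((675.2357177734375, 103.30726623535156), 35.595027923583984)
capB 0.08 152 [0.6412 0.079  0.08  ] [0.6992 0.1307 0.0899] ((672.5224609375, 100.52593231201172), 34.30466079711914)
capB 0.09 44 [0.6425 0.0771 0.09  ] [0.699  0.1251 0.0997] ((674.0861206054688, 99.60319519042969), 33.13239288330078)
pivot [ 0.5718 -0.1438  0.123 ]
pintop [ 0.5055 -0.1621  0.151 ]
kRtop [ 0.4948 -0.101   0.136 ]
kLtop [0.4862 0.1404 0.136 ]
candome [ 0.4507 -0.2858  0.075 ]
canTerm [ 0.4507 -0.2839  0.081 ]
```

>>> drive_tool([
  {"rz": 6.75},
  {"rz": 6.75},
  {"x": 0.0319, "y": -0.0214},
  {"x": 0.0319, "y": -0.0214},
  {"x": 0.0319, "y": -0.0214},
])

```text
invalid input
```

>>> drive_tool([
  {"x": 0.0319, "y": -0.0214},
  {"x": 0.0319, "y": -0.0214},
  {"x": 0.0319, "y": -0.0214},
  {"x": 0.0319, "y": -0.0214},
  {"x": 0.0319, "y": -0.0214},
])

```text
invalid input
```

>>> drive_tool([
  {"x": 0.0319, "y": -0.0214},
  {"x": 0.0319, "y": -0.0214},
  {},
  {},
  {},
])

```text
invalid input
```

```bash
cat >> h.py <<'E'
def wsave(f):
    s=state(); d=snapshot('wrist'); M=np.eye(4);M[:3,:3]=R.from_euler('xyz',s['tcp_rot'],degrees=True).as_matrix();M[:3,3]=s['position']
    d['cam_to_world']=M@d['hand_eye']; np.savez('pics/'+f+'.npz',**d); cv2.imwrite('pics/'+f+'.png',d['color'][:,:,::-1]); return s,d
def plan(x,y,z,s=None):
    s=s or state(); p=R.from_euler('xyz',s['tcp_rot'],degrees=True)
    print('at',s['position'].round(4),s['tcp_rot'].round(2),'t',round(s['t'],2)); print('shift',p.inv().apply(np.array([x,y,z])-s['position']).round(4))
E
python3 - <<'E'
from h import *
s,d=wsave('w0'); print(s['position'],s['tcp_rot'],d['hand_eye'],d['intrinsics'])
E
```

```text
[ 0.13786832 -0.50630973  0.2308777 ] [-1.79945302e+02 -7.19804405e-03  1.52303402e+01] [[-8.59420739e-05 -9.59282362e-01 -2.82448830e-01  7.29443157e-02]
 [ 9.99999929e-01 -1.85909249e-04  3.27129680e-04 -9.72382634e-05]
 [-3.66319582e-04 -2.82448782e-01  9.59282311e-01 -1.42713598e-01]
 [ 0.00000000e+00  0.00000000e+00  0.00000000e+00  1.00000000e+00]] [[316.16149367   0.         316.0265237 ]
 [  0.         316.16149367 200.50346814]
 [  0.           0.           1.        ]]
```

View pics/w0.png

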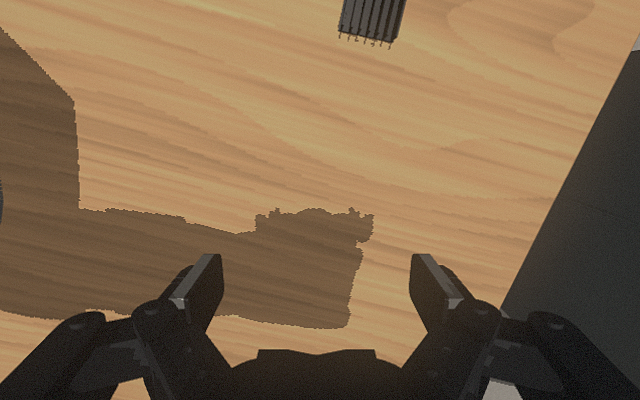

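The wrist picture shows only the bare table and the heat sink at the top (370,20). All three moves were refused as "invalid input", so I'll try fully specified rows.

>>> drive_tool([
  {"x": 0, "y": 0, "z": 0, "rx": 0, "ry": 0, "rz": 6.75, "jaw": 100},
  {"x": 0, "y": 0, "z": 0, "rx": 0, "ry": 0, "rz": 6.75, "jaw": 100},
], force=40)

```text
t: 0.32
position: [0.1379, -0.5064, 0.2311]
tcp_rot: [-180.0, 0.0, 1.4]
ft_force: [0.5, -1.1, 0.5]
width: 0.997
gripper_force: 0.0
```

>>> drive_tool([
  {"x": 0.0319, "y": -0.0214, "z": 0, "rx": 0, "ry": 0, "rz": 0, "jaw": 100},
  {"x": 0.0319, "y": -0.0214, "z": 0, "rx": 0, "ry": 0, "rz": 0, "jaw": 100},
  {"x": 0.0319, "y": -0.0214, "z": 0, "rx": 0, "ry": 0, "rz": 0, "jaw": 100},
  {"x": 0.0319, "y": -0.0214, "z": 0, "rx": 0, "ry": 0, "rz": 0, "jaw": 100},
  {"x": 0.0319, "y": -0.0214, "z": 0, "rx": 0, "ry": 0, "rz": 0, "jaw": 100},
])

```text
t: 0.73
position: [0.2952, -0.3934, 0.2312]
tcp_rot: [-180.0, 0.0, 1.7]
ft_force: [0.8, -1.5, 0.7]
width: 1.0
gripper_force: 0.0
```

>>> drive_tool([
  {"x": 0.0319, "y": -0.0214, "jaw": 100},
  {"x": 0.0319, "y": -0.0214, "jaw": 100},
  {"x": 0.0319, "y": -0.0214, "jaw": 100},
])

```text
invalid input
```

>>> drive_tool([
  {"x": 0.0319, "y": -0.0214, "z": 0, "rx": 0, "ry": 0, "rz": 0, "jaw": 100},
  {"x": 0.0319, "y": -0.0214, "z": 0, "rx": 0, "ry": 0, "rz": 0, "jaw": 100},
  {"x": 0.0319, "y": -0.0214, "z": 0, "rx": 0, "ry": 0, "rz": 0, "jaw": 100},
  {"x": 0.0319, "y": -0.0214, "z": 0, "rx": 0, "ry": 0, "rz": 0, "jaw": 100},
  {"x": 0.025, "y": -0.0214, "z": 0, "rx": 0, "ry": 0, "rz": 0, "jaw": 100},
])

```text
t: 1.15
position: [0.4452, -0.2817, 0.2311]
tcp_rot: [-180.0, -0.0, 1.8]
ft_force: [0.5, -1.1, -0.2]
width: 0.998
gripper_force: 0.0
```

>>> drive_tool([
  {"x": 0, "y": 0, "z": 0, "rx": 0, "ry": 0, "rz": 0, "jaw": 100},
  {"x": 0, "y": 0, "z": 0, "rx": 0, "ry": 0, "rz": 0, "jaw": 100},
])

```text
t: 1.32
position: [0.4443, -0.2821, 0.231]
tcp_rot: [-180.0, 0.0, 1.9]
ft_force: [-1.6, -1.1, 0.4]
width: 0.998
gripper_force: 0.0
```

```bash
python3 - <<'E'
from h import *
s,d=wsave('w1'); 
P=cloud(d).reshape(-1,3); C=d['color'].reshape(-1,3)
m=(np.hypot(P[:,0]-.45,P[:,1]+.283)<.045)
for lo,hi in [(.015,.066),(.066,.079),(.079,.09)]:
    q=P[m&(P[:,2]>lo)&(P[:,2]<hi)]
    if len(q)>4: print(lo,len(q),q.min(0).round(4),q.max(0).round(4),cv2.minEnclosingCircle(q[:,:2].astype(np.float32)*1000))
plan(.45,-.283,.1,s)
E
```

```text
0.015 220 [ 0.457  -0.3061  0.0151] [ 0.475  -0.2629  0.0657] ((459.0616455078125, -284.4844970703125), 21.715293884277344)
0.066 1510 [ 0.4292 -0.3077  0.0663] [ 0.4749 -0.2629  0.0787] ((452.0283508300781, -285.2279968261719), 23.002727508544922)
0.079 212 [ 0.4385 -0.2952  0.0791] [ 0.4655 -0.2755  0.0831] ((451.9955139160156, -285.3531799316406), 15.301885604858398)
at [ 0.4443 -0.2821  0.231 ] [-1.7998e+02  3.0000e-02  1.9000e+00] t 1.32
shift [0.0058 0.0012 0.131 ]
```

View pics/w1.png

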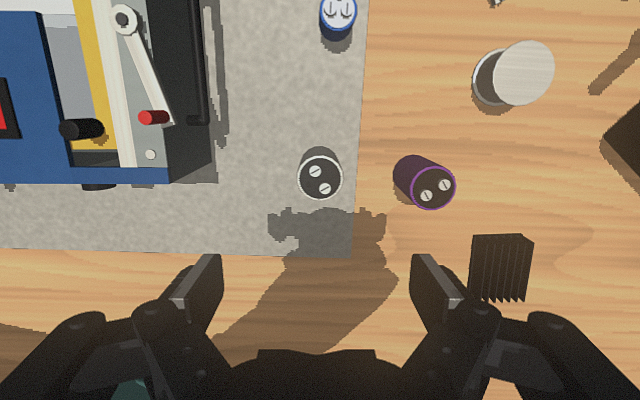

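The silver can with its two screw terminals is at (320,177), right of the box between the fingers; the purple one is at (425,182). The red pin is at (152,117) and the right knob at (80,130). I'll descend and grip the can.

>>> drive_tool([
  {"x": 0.0072, "y": 0.0023, "z": 0.035, "rx": 0, "ry": 0, "rz": 0, "jaw": 100},
  {"x": 0, "y": 0, "z": 0.04, "rx": 0, "ry": 0, "rz": 0, "jaw": 100},
  {"x": 0, "y": 0, "z": 0.04, "rx": 0, "ry": 0, "rz": 0, "jaw": 100},
  {"x": 0, "y": 0, "z": 0.04, "rx": 0, "ry": 0, "rz": 0, "jaw": 100},
  {"x": 0, "y": 0, "z": 0.025, "rx": 0, "ry": 0, "rz": 0, "jaw": 100},
])

```text
t: 1.78
position: [0.4484, -0.2853, 0.0481]
tcp_rot: [-179.9, 0.1, 1.6]
ft_force: [0.9, 0.3, -1.0]
width: 1.0
gripper_force: 0.0
```

>>> drive_tool([
  {"x": 0, "y": 0, "z": 0.015, "rx": 0, "ry": 0, "rz": 0, "jaw": 100},
  {"x": 0, "y": 0, "z": 0, "rx": 0, "ry": 0, "rz": 0, "jaw": 60},
  {"x": 0, "y": 0, "z": 0, "rx": 0, "ry": 0, "rz": 0, "jaw": 40},
  {"x": 0, "y": 0, "z": 0, "rx": 0, "ry": 0, "rz": 0, "jaw": 30},
  {"x": 0, "y": 0, "z": 0, "rx": 0, "ry": 0, "rz": 0, "jaw": 20},
], force=40)

```text
t: 2.2
position: [0.4511, -0.2863, 0.0379]
tcp_rot: [179.9, -0.1, 1.7]
ft_force: [-0.4, -0.0, -0.4]
width: 0.532
gripper_force: 40.9
```

>>> drive_tool([
  {"x": 0, "y": 0, "z": 0, "rx": 0, "ry": 0, "rz": 0, "jaw": 20},
  {"x": 0, "y": 0, "z": 0, "rx": 0, "ry": 0, "rz": 0, "jaw": 20},
  {"x": 0, "y": 0, "z": 0, "rx": 0, "ry": 0, "rz": 0, "jaw": 20},
])

```text
t: 2.45
position: [0.4512, -0.2863, 0.0378]
tcp_rot: [179.9, -0.1, 1.7]
ft_force: [-2.3, -0.6, 9.4]
width: 0.526
gripper_force: 41.5
```

>>> drive_tool([
  {"x": 0, "y": 0, "z": -0.02, "rx": 0, "ry": 0, "rz": 0, "jaw": 20},
  {"x": 0, "y": 0, "z": -0.04, "rx": 0, "ry": 0, "rz": 0, "jaw": 20},
  {"x": 0, "y": 0, "z": -0.04, "rx": 0, "ry": 0, "rz": 0, "jaw": 20},
  {"x": 0, "y": 0, "z": -0.04, "rx": 0, "ry": 0, "rz": 0, "jaw": 20},
  {"x": 0, "y": 0, "z": -0.04, "rx": 0, "ry": 0, "rz": 0, "jaw": 20},
])

```text
t: 2.87
position: [0.4503, -0.2851, 0.2193]
tcp_rot: [179.9, -0.1, 1.7]
ft_force: [0.9, -0.9, -2.2]
width: 0.525
gripper_force: 41.6
```

>>> drive_tool([
  {"x": 0.0225, "y": -0.0308, "z": 0, "rx": 0, "ry": 0, "rz": 0, "jaw": 20},
  {"x": 0.0225, "y": -0.0308, "z": 0, "rx": 0, "ry": 0, "rz": 0, "jaw": 20},
  {"x": 0.0225, "y": -0.0308, "z": 0, "rx": 0, "ry": 0, "rz": 0, "jaw": 20},
  {"x": 0.0225, "y": -0.0308, "z": 0, "rx": 0, "ry": 0, "rz": 0, "jaw": 20},
  {"x": 0.0225, "y": -0.0308, "z": 0, "rx": 0, "ry": 0, "rz": 0, "jaw": 20},
])

```text
t: 3.28
position: [0.5592, -0.1264, 0.2173]
tcp_rot: [180.0, -0.1, 1.7]
ft_force: [1.6, -0.8, -1.6]
width: 0.524
gripper_force: 41.8
```

>>> drive_tool([
  {"x": 0.0225, "y": -0.0308, "z": 0, "rx": 0, "ry": 0, "rz": 0, "jaw": 20},
  {"x": 0.0225, "y": -0.0308, "z": 0, "rx": 0, "ry": 0, "rz": 0, "jaw": 20},
  {"x": 0.0225, "y": -0.0308, "z": 0, "rx": 0, "ry": 0, "rz": 0, "jaw": 20},
  {"x": 0, "y": -0.0308, "z": 0, "rx": 0, "ry": 0, "rz": 0, "jaw": 20},
  {"x": 0, "y": -0.0308, "z": 0, "rx": 0, "ry": 0, "rz": 0, "jaw": 20},
])

```text
t: 3.7
position: [0.6219, 0.0297, 0.2165]
tcp_rot: [180.0, -0.0, 1.8]
ft_force: [0.9, -0.6, -1.1]
width: 0.527
gripper_force: 41.8
```

>>> drive_tool([
  {"x": 0, "y": 0, "z": 0, "rx": 0, "ry": 0, "rz": 0, "jaw": 20},
  {"x": 0, "y": 0, "z": 0, "rx": 0, "ry": 0, "rz": 0, "jaw": 20},
])

```text
t: 3.87
position: [0.6212, 0.0294, 0.217]
tcp_rot: [180.0, -0.0, 1.9]
ft_force: [0.2, -0.1, -1.6]
width: 0.53
gripper_force: 41.8
```

```bash
python3 - <<'E'
from h import *
s,d=wsave('w2'); print(s['position'],s['tcp_rot'],s['width'])
E
```

```text
[0.62119786 0.02943063 0.21697349] [ 1.79995132e+02 -4.30053634e-02  1.87401431e+00] 0.5298103849515212
```

View pics/w2.png

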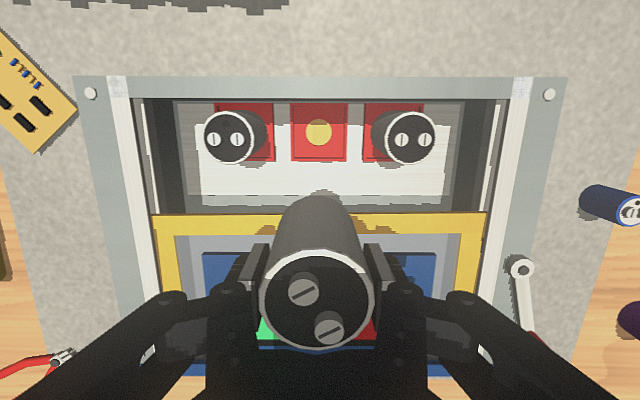

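The can is held between the fingers, with its top at (316,303). The empty holder is at (291–347, 103–161) with its yellow centre at (319,132), and the neighbouring tops are at (229,138) and (409,138). The catch pivot is at (522,268).

```bash
python3 - <<'E'
from h import *
d=load('w2'); P=cloud(d);C=d['color'].astype(int)
print('disc',pz(d,319,132,.012).round(4),'holder',np.mean([pz(d,u,v,.020) for u,v in [(291,103),(347,103),(347,161),(291,161)]],0).round(4))
a,b=pz(d,229,138,.087),pz(d,409,138,.087);print('caps',a.round(4),b.round(4),(a+b)/2,np.degrees(np.arctan2(-(b-a)[0]*-1*-1,-(b-a)[1])))
print('depthz',P[132,319],P[138,229],P[138,409])
print('can top plane',pz(d,316,303,.254).round(4), 'depth', P[290:320:8,300:335:10].reshape(-1,3).round(4))
f=P.reshape(-1,3);m=(np.hypot(f[:,0]-.622,f[:,1]-.029)<.035)&(f[:,2]>.235)&(f[:,2]<.257);q=f[m];print(len(q),cv2.minEnclosingCircle(q[:,:2].astype(np.float32)*1000),np.percentile(q[:,2],[5,50,95]))
m=(f[:,2]>.080)&(f[:,2]<.091)
for c in (a,b):
    q=f[m&(np.hypot(f[:,0]-c[0],f[:,1]-c[1])<.03)];print(cv2.minEnclosingCircle(q[:,:2].astype(np.float32)*1000))
y=C.reshape(-1,3); q=f[(abs(f[:,2]-.012)<.006)&(y[:,0]>150)&(y[:,1]>110)&(y[:,2]<110)];print('disc px',len(q),(q.min(0)+q.max(0))/2,q.mean(0))
ll,lr=pz(d,106,76,.1135),pz(d,540,77,.1135);print('far edge',ll,lr)
E
```

```text
disc [0.6689 0.028  0.012 ] holder [0.6687 0.0281 0.02  ]
caps [0.6668 0.1051 0.087 ] [ 0.6718 -0.0477  0.087 ] [0.66928765 0.02872519 0.087     ] -1.8663412806144342
depthz [0.66895389 0.02802472 0.01271015] [0.66694598 0.10471379 0.08848092] [ 0.67184073 -0.04742899  0.0877884 ]
can top plane [0.6218 0.0298 0.254 ] depth [[0.6317 0.0358 0.261 ]
 [0.6321 0.0322 0.2615]
 [0.6287 0.0285 0.2559]
 [0.6285 0.0247 0.2553]
 [0.6276 0.0358 0.2598]
 [0.6279 0.0321 0.26  ]
 [0.6245 0.0283 0.2546]
 [0.6247 0.0245 0.2547]
 [0.6204 0.0359 0.2541]
 [0.6212 0.032  0.2551]
 [0.621  0.0282 0.2547]
 [0.6214 0.0244 0.2551]
 [0.6168 0.0358 0.2542]
 [0.6181 0.0319 0.2557]
 [0.6179 0.0281 0.2553]
 [0.6194 0.0244 0.2573]]
11636 ((628.86572265625, 29.219675064086914), 34.278011322021484) [0.23918884 0.25437734 0.25593415]
((666.6641235351562, 106.8696060180664), 23.200658798217773)
((671.1729736328125, -48.73387145996094), 23.02062225341797)
disc px 1103 [0.52248405 0.21965432 0.01160329] [0.69331087 0.30630243 0.01024494]
far edge [0.71078131 0.18499682 0.1135    ] [ 0.72035096 -0.12971244  0.1135    ]
```

>>> drive_tool([
  {"x": 0.0235, "y": 0.0013, "z": 0, "rx": 0, "ry": 0, "rz": 0, "jaw": 20},
  {"x": 0.0235, "y": 0.0014, "z": 0, "rx": 0, "ry": 0, "rz": 0, "jaw": 20},
  {"x": 0, "y": 0, "z": 0.02, "rx": 0, "ry": 0, "rz": 0, "jaw": 20},
  {"x": 0, "y": 0, "z": 0.02, "rx": 0, "ry": 0, "rz": 0, "jaw": 20},
  {"x": 0, "y": 0, "z": 0, "rx": 0, "ry": 0, "rz": 0, "jaw": 20},
])

```text
t: 4.33
position: [0.6672, 0.0253, 0.173]
tcp_rot: [-180.0, 0.3, 1.6]
ft_force: [-1.0, 0.6, -3.1]
width: 0.527
gripper_force: 41.8
```

```bash
python3 - <<'E'
from h import *
s,d=wsave('w3');plan(.6682,.0281,.0495,s)
P=cloud(d).reshape(-1,3)
for c in ((.667,.1063),(.6715,-.0485)):
    q=P[(P[:,2]>.080)&(P[:,2]<.091)&(np.hypot(P[:,0]-c[0],P[:,1]-c[1])<.03)];print(len(q),cv2.minEnclosingCircle(q[:,:2].astype(np.float32)*1000))
q=P[(abs(P[:,2]-(s['position'][2]+.0375))<.004)&(np.hypot(P[:,0]-.668,P[:,1]-.028)<.026)];print(len(q),cv2.minEnclosingCircle(q[:,:2].astype(np.float32)*1000))
E
```

```text
at [0.6672 0.0253 0.173 ] [-179.98    0.26    1.64] t 4.33
shift [ 0.0016 -0.0027  0.1235]
2423 ((666.6217651367188, 106.77369689941406), 23.101308822631836)
2420 ((671.46337890625, -49.09464645385742), 22.999021530151367)
8976 ((669.7899169921875, 27.444459915161133), 25.9262638092041)
```

>>> drive_tool([
  {"x": 0.001, "y": -0.002, "z": 0, "rx": 0, "ry": 0, "rz": 0, "jaw": 20},
  {"x": 0, "y": 0, "z": 0.03, "rx": 0, "ry": 0, "rz": 0, "jaw": 20},
  {"x": 0, "y": 0, "z": 0.03, "rx": 0, "ry": 0, "rz": 0, "jaw": 20},
  {"x": 0, "y": 0, "z": 0.03, "rx": 0, "ry": 0, "rz": 0, "jaw": 20},
  {"x": 0, "y": 0, "z": 0, "rx": 0, "ry": 0, "rz": 0, "jaw": 20},
])

```text
t: 4.8
position: [0.6672, 0.0286, 0.0828]
tcp_rot: [-180.0, 0.3, 1.7]
ft_force: [-1.1, 0.7, -2.2]
width: 0.526
gripper_force: 41.7
```

>>> drive_tool([
  {"x": 0, "y": 0, "z": 0, "rx": 0, "ry": 0, "rz": 0, "jaw": 20},
  {"x": 0, "y": 0, "z": 0, "rx": 0, "ry": 0, "rz": 0, "jaw": 20},
])

```text
t: 4.97
position: [0.6705, 0.0285, 0.089]
tcp_rot: [180.0, -0.2, 1.7]
ft_force: [0.8, -1.3, -2.0]
width: 0.526
gripper_force: 41.7
```

>>> drive_tool([
  {"x": -0.001, "y": 0, "z": 0.02, "rx": 0, "ry": 0, "rz": 0, "jaw": 20},
  {"x": 0, "y": 0, "z": 0, "rx": 0, "ry": 0, "rz": 0, "jaw": 20},
  {"x": 0, "y": 0, "z": 0, "rx": 0, "ry": 0, "rz": 0, "jaw": 20},
  {"x": 0, "y": 0, "z": 0, "rx": 0, "ry": 0, "rz": 0, "jaw": 20},
])

```text
t: 5.3
position: [0.6691, 0.0286, 0.0682]
tcp_rot: [180.0, -0.1, 1.7]
ft_force: [0.6, 0.0, -1.2]
width: 0.528
gripper_force: 41.7
```

```bash
python3 - <<'E'
from h import *
s,d=wsave('w4');plan(.6684,.0281,.0495,s)
a=cv2.imread('pics/w4.png');b=save('side','d4')['color'][150:270,220:380,::-1]
b=cv2.resize(b,(640,480),interpolation=cv2.INTER_CUBIC);cv2.imwrite('pics/m4.png',np.vstack([a[60:][:,:],b])[:820:,:][::1] if 0 else np.hstack([cv2.resize(a,(400,250)),cv2.resize(b,(400,250))]))
E
```

```text
at [0.6691 0.0286 0.0682] [ 1.7999e+02 -1.1000e-01  1.7300e+00] t 5.3
shift [-0.0007  0.0005  0.0187]
```

View pics/m4.png

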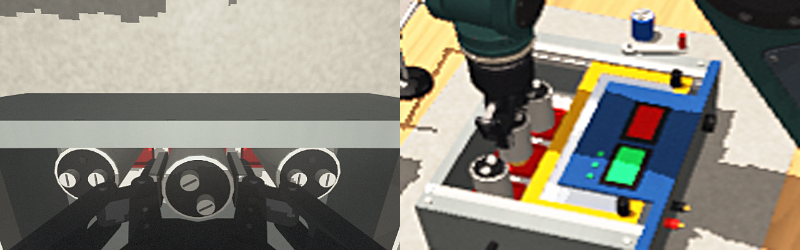

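The can hangs centred between its neighbours, with top centres at about (87,170), (196,188) and (307,170) in the left half. I'll lower it gently.

>>> drive_tool([
  {"x": -0.0007, "y": 0, "z": 0.007, "rx": 0, "ry": 0, "rz": 0, "jaw": 20},
  {"x": 0, "y": 0, "z": 0.007, "rx": 0, "ry": 0, "rz": 0, "jaw": 20},
  {"x": 0, "y": 0, "z": 0, "rx": 0, "ry": 0, "rz": 0, "jaw": 20},
  {"x": 0, "y": 0, "z": 0, "rx": 0, "ry": 0, "rz": 0, "jaw": 20},
])

```text
t: 5.73
position: [0.6671, 0.0287, 0.0516]
tcp_rot: [-180.0, 0.1, 1.7]
ft_force: [0.1, 0.5, -1.3]
width: 0.529
gripper_force: 41.7
```

>>> drive_tool([
  {"x": 0, "y": 0, "z": 0.0015, "rx": 0, "ry": 0, "rz": 0, "jaw": 20},
  {"x": 0, "y": 0, "z": 0.0015, "rx": 0, "ry": 0, "rz": 0, "jaw": 20},
  {"x": 0, "y": 0, "z": 0, "rx": 0, "ry": 0, "rz": 0, "jaw": 20},
])

```text
t: 5.98
position: [0.6679, 0.0287, 0.0499]
tcp_rot: [180.0, -0.1, 1.7]
ft_force: [-1.0, -0.1, 3.7]
width: 0.53
gripper_force: 42.0
```

>>> drive_tool([
  {"x": 0, "y": 0, "z": 0.0008, "rx": 0, "ry": 0, "rz": 0, "jaw": 20},
  {"x": 0, "y": 0, "z": 0, "rx": 0, "ry": 0, "rz": 0, "jaw": 20},
])

```text
t: 6.15
position: [0.668, 0.0287, 0.0498]
tcp_rot: [180.0, -0.1, 1.7]
ft_force: [-4.2, 1.5, 12.5]
width: 0.531
gripper_force: 43.2
```

>>> drive_tool([
  {"x": 0, "y": 0, "z": 0, "rx": 0, "ry": 0, "rz": 0, "jaw": 58},
  {"x": 0, "y": 0, "z": 0, "rx": 0, "ry": 0, "rz": 0, "jaw": 64},
  {"x": 0, "y": 0, "z": 0, "rx": 0, "ry": 0, "rz": 0, "jaw": 70},
  {"x": 0, "y": 0, "z": 0, "rx": 0, "ry": 0, "rz": 0, "jaw": 70},
])

```text
t: 6.48
position: [0.6676, 0.0287, 0.0484]
tcp_rot: [-180.0, 0.0, 1.7]
ft_force: [0.0, 0.6, -0.1]
width: 0.698
gripper_force: 0.0
```

>>> drive_tool([
  {"x": 0, "y": 0, "z": -0.01, "rx": 0, "ry": 0, "rz": 0, "jaw": 70},
  {"x": 0, "y": 0, "z": -0.03, "rx": 0, "ry": 0, "rz": 0, "jaw": 70},
  {"x": 0, "y": 0, "z": -0.04, "rx": 0, "ry": 0, "rz": 0, "jaw": 70},
  {"x": 0, "y": 0, "z": -0.04, "rx": 0, "ry": 0, "rz": 0, "jaw": 70},
  {"x": 0, "y": 0, "z": -0.04, "rx": 0, "ry": 0, "rz": 0, "jaw": 70},
])

```text
t: 6.9
position: [0.667, 0.0287, 0.2112]
tcp_rot: [-180.0, -0.0, 1.7]
ft_force: [1.2, 0.1, -0.1]
width: 0.701
gripper_force: 0.0
```

>>> drive_tool([
  {"x": -0.04, "y": 0, "z": 0, "rx": 0, "ry": 0, "rz": 0, "jaw": 0},
  {"x": -0.04, "y": 0, "z": 0, "rx": 0, "ry": 0, "rz": 0, "jaw": 0},
  {"x": -0.04, "y": 0, "z": 0, "rx": 0, "ry": 0, "rz": 0, "jaw": 0},
  {"x": 0, "y": 0, "z": 0, "rx": 0, "ry": 0, "rz": 0, "jaw": 0},
  {"x": 0, "y": 0, "z": 0, "rx": 0, "ry": 0, "rz": 0, "jaw": 0},
])

```text
t: 7.32
position: [0.5457, 0.0251, 0.2097]
tcp_rot: [180.0, -0.0, 1.7]
ft_force: [1.0, -0.0, 0.3]
width: 0.003
gripper_force: 0.0
```

```bash
python3 - <<'E'
from h import *
s,d=wsave('w5');plan(.45,.1,.13,s)
E
```

```text
at [0.5457 0.0251 0.2097] [ 1.80e+02 -2.00e-02  1.72e+00] t 7.32
shift [-0.0935 -0.0777  0.0796]
```

View pics/w5.png

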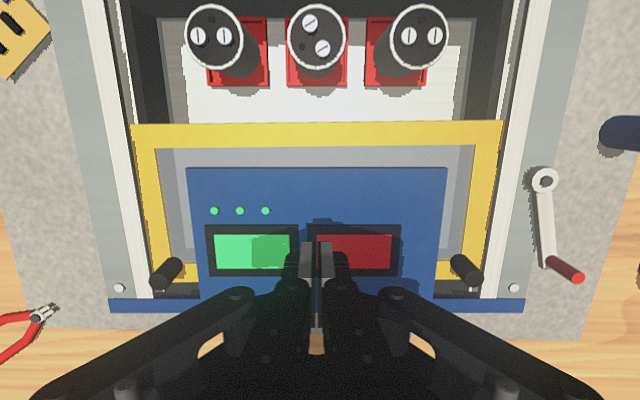

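All three capacitors are now in their holders (tops at (215,35), (317,37) and (419,35)). The knob tops are at (157,284) on the left and (473,282) on the right. The red pin top is at (578,277), pointing outward from the pivot at (545,180).

```bash
cat >> h.py <<'E'
YAW=np.radians(1.8);O=np.array([.5860,.0262])
def w2b(p): 
    q=np.array(p)[:2]-O;c,s=np.cos(YAW),np.sin(YAW);return (np.array([q[0]*c+q[1]*s,-q[0]*s+q[1]*c])*1000).round(1)
def b2w(x,y):
    c,s=np.cos(YAW),np.sin(YAW);x/=1000;y/=1000;return O+[x*c-y*s,x*s+y*c]
E
python3 - <<'E'
from h import *
d=load('w5');P=cloud(d)
for n,u,v,z in [('kL',157,284,.136),('kR',473,282,.136),('kLb',178,262,.106),('kRb',455,259,.106),('pin',579,277,.151),('piv',545,180,.123)]: print(n,w2b(pz(d,u,v,z)))
f=P.reshape(-1,3)
for n,c in [('kL',(-93,122)),('kR',(-93,-122)),('pin',(-85,-184))]:
    w=b2w(*c);q=f[(f[:,2]>.126)&(f[:,2]<.16)&(np.hypot(f[:,0]-w[0],f[:,1]-w[1])<.02)]
    print(n,len(q),[w2b(q[q[:,2]>np.percentile(q[:,2],60)].mean(0)),q[:,2].max()] if len(q) else 0)
w=b2w(-126,122);print(w);plan(w[0],w[1],.16)
E
```

```text
kL [-98.  123.3]
kR [ -96.7 -120.4]
kLb [-94.8 119.3]
kRb [ -92.4 -118.7]
pin [ -83.7 -186.6]
piv [ -19.3 -169. ]
kL 425 [array([-96.5, 122.6]), np.float64(0.13798949437985283)]
kR 433 [array([ -94.2, -120.8]), np.float64(0.1374210247417123)]
pin 519 [array([ -83.9, -185. ]), np.float64(0.15278657351406424)]
[0.45623006 0.14418204]
at [0.5475 0.025  0.2096] [ 1.7999e+02 -9.0000e-02  1.7200e+00] t 7.37
shift [-0.0877 -0.1219  0.0495]
```

>>> drive_tool([
  {"x": -0.022, "y": -0.0305, "z": 0, "rx": 0, "ry": 0, "rz": 0, "jaw": 0},
  {"x": -0.022, "y": -0.0305, "z": 0, "rx": 0, "ry": 0, "rz": 0, "jaw": 0},
  {"x": -0.022, "y": -0.0305, "z": 0, "rx": 0, "ry": 0, "rz": 0, "jaw": 0},
  {"x": -0.022, "y": -0.0305, "z": 0, "rx": 0, "ry": 0, "rz": 0, "jaw": 0},
  {"x": 0, "y": 0, "z": 0.035, "rx": 0, "ry": 0, "rz": 0, "jaw": 0},
])

```text
t: 7.78
position: [0.4581, 0.1196, 0.1784]
tcp_rot: [-178.7, -0.4, 4.0]
ft_force: [2.3, 0.0, 1.0]
width: 0.001
gripper_force: 0.0
```

>>> drive_tool([
  {"x": 0, "y": 0, "z": 0.035, "rx": 0, "ry": 0, "rz": 0, "jaw": 0},
  {"x": 0, "y": 0, "z": 0.015, "rx": 0, "ry": 0, "rz": 0, "jaw": 0},
  {"x": 0, "y": 0, "z": 0, "rx": 0, "ry": 0, "rz": 0, "jaw": 0},
  {"x": 0, "y": 0, "z": 0, "rx": 0, "ry": 0, "rz": 0, "jaw": 0},
])

```text
t: 8.12
position: [0.458, 0.118, 0.124]
tcp_rot: [-178.8, 0.0, 3.8]
ft_force: [0.1, 0.3, 0.3]
width: 0.001
gripper_force: 0.0
```

```bash
python3 - <<'E'
from h import *
s=state();print(s['joint_pos'].round(1));plan(*b2w(-126,122),.124,s);print(w2b(s['position']))
E
```

```text
[  3.8  13.5 -22.4  54.1   1.2 180. ]
at [0.458 0.118 0.124] [-1.788e+02  4.000e-02  3.850e+00] t 8.12
shift [-0.     -0.0262  0.0006]
[-125.1   95.8]
```

Joint 6 is at its limit, which twisted the tool. A half turn gives the same tool shape, so I'll lift and turn back the other way.

>>> drive_tool([
  {"x": 0, "y": 0, "z": -0.04, "rx": 0, "ry": 0, "rz": 0, "jaw": 0},
  {"x": 0, "y": 0, "z": -0.02, "rx": 0, "ry": 0, "rz": -7, "jaw": 0},
  {"x": 0, "y": 0, "z": 0, "rx": 0, "ry": 0, "rz": -7.1, "jaw": 0},
  {"x": 0, "y": 0, "z": 0, "rx": 0, "ry": 0, "rz": -7.1, "jaw": 0},
  {"x": 0, "y": 0, "z": 0, "rx": 0, "ry": 0, "rz": -7.1, "jaw": 0},
])

```text
t: 8.53
position: [0.4589, 0.1167, 0.1861]
tcp_rot: [-179.0, -0.8, 32.5]
ft_force: [0.4, 0.2, -1.0]
width: -0.003
gripper_force: 0.0
```

>>> drive_tool([
  {"x": 0, "y": 0, "z": 0, "rx": 0, "ry": 0, "rz": -7.1, "jaw": 0},
  {"x": 0, "y": 0, "z": 0, "rx": 0, "ry": 0, "rz": -7.1, "jaw": 0},
  {"x": 0, "y": 0, "z": 0, "rx": 0, "ry": 0, "rz": -7.1, "jaw": 0},
  {"x": 0, "y": 0, "z": 0, "rx": 0, "ry": 0, "rz": -7.1, "jaw": 0},
  {"x": 0, "y": 0, "z": 0, "rx": 0, "ry": 0, "rz": -7.1, "jaw": 0},
])

```text
t: 8.95
position: [0.4586, 0.1167, 0.1857]
tcp_rot: [-179.6, -1.1, 68.0]
ft_force: [0.5, -0.6, 0.1]
width: 0.001
gripper_force: 0.0
```

>>> drive_tool([
  {"x": 0, "y": 0, "z": 0, "rx": 0, "ry": 0, "rz": -7.1, "jaw": 0},
  {"x": 0, "y": 0, "z": 0, "rx": 0, "ry": 0, "rz": -7.1, "jaw": 0},
  {"x": 0, "y": 0, "z": 0, "rx": 0, "ry": 0, "rz": -7.1, "jaw": 0},
  {"x": 0, "y": 0, "z": 0, "rx": 0, "ry": 0, "rz": -7.1, "jaw": 0},
  {"x": 0, "y": 0, "z": 0, "rx": 0, "ry": 0, "rz": -7.1, "jaw": 0},
])

```text
t: 9.37
position: [0.4587, 0.1167, 0.1857]
tcp_rot: [179.6, -1.2, 103.5]
ft_force: [1.5, -0.5, 0.5]
width: -0.0
gripper_force: 0.0
```

>>> drive_tool([
  {"x": 0, "y": 0, "z": 0, "rx": 0, "ry": 0, "rz": -7.1, "jaw": 0},
  {"x": 0, "y": 0, "z": 0, "rx": 0, "ry": 0, "rz": -7.1, "jaw": 0},
  {"x": 0, "y": 0, "z": 0, "rx": 0, "ry": 0, "rz": -7.1, "jaw": 0},
  {"x": 0, "y": 0, "z": 0, "rx": 0, "ry": 0, "rz": -7.1, "jaw": 0},
  {"x": 0, "y": 0, "z": 0, "rx": 0, "ry": 0, "rz": -7.1, "jaw": 0},
])

```text
t: 9.78
position: [0.4586, 0.1167, 0.1857]
tcp_rot: [179.0, -0.7, 139.0]
ft_force: [0.7, -0.5, -0.4]
width: 0.0
gripper_force: 0.0
```

>>> drive_tool([
  {"x": 0, "y": 0, "z": 0, "rx": 0, "ry": 0, "rz": -7.1, "jaw": 0},
  {"x": 0, "y": 0, "z": 0, "rx": 0, "ry": 0, "rz": -7.1, "jaw": 0},
  {"x": 0, "y": 0, "z": 0, "rx": 0, "ry": 0, "rz": -7.1, "jaw": 0},
  {"x": 0, "y": 0, "z": 0, "rx": 0, "ry": 0, "rz": -7.1, "jaw": 0},
  {"x": 0, "y": 0, "z": 0, "rx": 0, "ry": 0, "rz": -7.1, "jaw": 0},
])

```text
t: 10.2
position: [0.4586, 0.1167, 0.1857]
tcp_rot: [178.8, -0.0, 174.5]
ft_force: [-0.7, 0.3, 0.3]
width: 0.005
gripper_force: 0.0
```

>>> drive_tool([
  {"x": 0, "y": 0, "z": 0, "rx": 0, "ry": 0, "rz": -7.1, "jaw": 0},
  {"x": 0, "y": 0, "z": 0, "rx": 0, "ry": 0, "rz": 0, "jaw": 0},
  {"x": 0, "y": 0, "z": 0, "rx": 0, "ry": 0, "rz": 0, "jaw": 0},
])

```text
t: 10.45
position: [0.4582, 0.1167, 0.1851]
tcp_rot: [178.8, 0.1, -179.0]
ft_force: [-0.4, 0.0, -0.3]
width: -0.002
gripper_force: 0.0
```

```bash
python3 - <<'E'
from h import *
s=state();print(s['joint_pos'].round(1));plan(*b2w(-126,122),.184,s)
q=R.from_euler('xyz',s['tcp_rot'],degrees=True);g=R.from_euler('xyz',[180,0,-178.2],degrees=True)
print((q.inv()*g).as_rotvec(degrees=True))
E
```

```text
[  3.7  11.  -15.7  63.2   1.2   2.7]
at [0.4582 0.1167 0.1851] [ 1.7880e+02  5.0000e-02 -1.7899e+02] t 10.45
shift [0.0015 0.0275 0.0016]
[ 1.20169102  0.05947444 -0.78523921]
```

>>> drive_tool([
  {"x": 0, "y": 0, "z": 0, "rx": 1.2, "ry": 0, "rz": -0.79, "jaw": 0},
  {"x": 0.0015, "y": 0.0275, "z": 0.02, "rx": 0, "ry": 0, "rz": 0, "jaw": 0},
  {"x": 0, "y": 0, "z": 0.03, "rx": 0, "ry": 0, "rz": 0, "jaw": 0},
  {"x": 0, "y": 0, "z": 0.011, "rx": 0, "ry": 0, "rz": 0, "jaw": 0},
  {"x": 0, "y": 0, "z": 0, "rx": 0, "ry": 0, "rz": 0, "jaw": 0},
])

```text
t: 10.87
position: [0.4534, 0.1443, 0.1209]
tcp_rot: [-179.9, -0.2, -178.1]
ft_force: [0.2, -0.6, 0.3]
width: -0.001
gripper_force: 0.0
```

>>> drive_tool([
  {"x": -0.006, "y": 0, "z": 0, "rx": 0, "ry": 0, "rz": 0, "jaw": 0},
  {"x": 0, "y": 0, "z": 0, "rx": 0, "ry": 0, "rz": 0, "jaw": 0},
  {"x": 0, "y": 0, "z": 0, "rx": 0, "ry": 0, "rz": 0, "jaw": 0},
])

```text
t: 11.12
position: [0.4618, 0.1443, 0.1238]
tcp_rot: [-180.0, 0.1, -178.0]
ft_force: [-0.6, -0.3, -0.4]
width: 0.0
gripper_force: 0.0
```

```bash
python3 - <<'E'
from h import *
s=state();plan(*b2w(-126,122),.124,s);print(w2b(s['position']),s['ft_force'])
E
```

```text
at [0.4618 0.1443 0.1238] [-1.8000e+02  6.0000e-02 -1.7803e+02] t 11.12
shift [ 0.0056  0.0001 -0.0002]
[-120.4  121.9] [-0.58507838 -0.27252672 -0.36140368]
```

>>> drive_tool([
  {"x": -0.004, "y": 0, "z": 0, "rx": 0, "ry": 0, "rz": 0, "jaw": 0},
  {"x": -0.003, "y": 0, "z": 0, "rx": 0, "ry": 0, "rz": 0, "jaw": 0},
  {"x": -0.003, "y": 0, "z": 0, "rx": 0, "ry": 0, "rz": 0, "jaw": 0},
  {"x": -0.003, "y": 0, "z": 0, "rx": 0, "ry": 0, "rz": 0, "jaw": 0},
])

```text
t: 11.45
position: [0.4737, 0.1448, 0.1228]
tcp_rot: [180.0, -0.1, -178.0]
ft_force: [-3.1, 0.8, 0.8]
width: 0.0
gripper_force: 1.5
```

```bash
python3 - <<'E'
from h import *
s=state();print(w2b(s['position']),s['ft_force'])
d=load('d0')
e=save('side','d6')
print(e['cam_to_world'][0,3])
E
```

```text
[-108.5  122. ] [-3.10855534  0.75738932  0.83595195]
0.2666506575211924
```

>>> drive_tool([
  {"x": -0.003, "y": 0, "z": 0, "rx": 0, "ry": 0, "rz": 0, "jaw": 0},
  {"x": 0.0165, "y": 0, "z": 0, "rx": 0, "ry": 0, "rz": 0, "jaw": 0},
  {"x": 0, "y": -0.0405, "z": 0, "rx": 0, "ry": 0, "rz": 0, "jaw": 0},
  {"x": 0, "y": -0.0405, "z": 0, "rx": 0, "ry": 0, "rz": 0, "jaw": 0},
  {"x": 0, "y": -0.0405, "z": 0, "rx": 0, "ry": 0, "rz": 0, "jaw": 0},
])

```text
t: 11.92
position: [0.4647, 0.0218, 0.123]
tcp_rot: [-180.0, 0.0, -177.8]
ft_force: [1.8, -0.1, -0.1]
width: 0.001
gripper_force: 0.0
```

>>> drive_tool([
  {"x": 0, "y": -0.0405, "z": 0, "rx": 0, "ry": 0, "rz": 0, "jaw": 0},
  {"x": 0, "y": -0.0405, "z": 0, "rx": 0, "ry": 0, "rz": 0, "jaw": 0},
  {"x": 0, "y": -0.0405, "z": 0, "rx": 0, "ry": 0, "rz": 0, "jaw": 0},
  {"x": 0, "y": 0, "z": 0, "rx": 0, "ry": 0, "rz": 0, "jaw": 0},
  {"x": 0, "y": 0, "z": 0, "rx": 0, "ry": 0, "rz": 0, "jaw": 0},
])

```text
t: 12.33
position: [0.4691, -0.1007, 0.1227]
tcp_rot: [-180.0, -0.0, -178.2]
ft_force: [-0.1, 0.8, 0.0]
width: 0.001
gripper_force: 0.0
```

```bash
python3 - <<'E'
from h import *
s=state();print(w2b(s['position']),s['position'],s['tcp_rot'],s['ft_force']);plan(*b2w(-110,-122),.124,s)
E
```

```text
[-120.8 -123.2] [ 0.46912556 -0.10071155  0.12274002] [-1.79972317e+02 -2.23991267e-02 -1.78189704e+02] [-0.08449386  0.82800931  0.02325102]
at [ 0.4691 -0.1007  0.1227] [-1.7997e+02 -2.0000e-02 -1.7819e+02] t 12.33
shift [-0.0108  0.0012 -0.0013]
```

>>> drive_tool([
  {"x": -0.006, "y": 0, "z": 0, "rx": 0, "ry": 0, "rz": 0, "jaw": 0},
  {"x": -0.006, "y": 0, "z": 0, "rx": 0, "ry": 0, "rz": 0, "jaw": 0},
  {"x": -0.005, "y": 0, "z": 0, "rx": 0, "ry": 0, "rz": 0, "jaw": 0},
  {"x": -0.005, "y": 0, "z": 0, "rx": 0, "ry": 0, "rz": 0, "jaw": 0},
  {"x": -0.004, "y": 0, "z": 0, "rx": 0, "ry": 0, "rz": 0, "jaw": 0},
])

```text
t: 12.75
position: [0.4953, -0.0968, 0.1226]
tcp_rot: [-180.0, -0.1, -177.9]
ft_force: [-3.6, -1.3, 0.6]
width: -0.0
gripper_force: 1.5
```

```bash
cat >> h.py <<'E'
def knobs(f):
    d=save('side',f); P=cloud(d).reshape(-1,3);C=d['color'].reshape(-1,3).max(1); r={}
    for n,y in (('L',121),('R',-123)):
        q=np.array([w2b(p) for p in P[(P[:,2]>.122)&(P[:,2]<.142)&(C<70)&(abs(P[:,1]-O[1]-y/1000)<.02)&(P[:,0]>.46)&(P[:,0]<.62)]])
        r[n]=(len(q),q.min(0),q.max(0)) if len(q) else None
    return r
E
python3 - <<'E'
from h import *
s=state();print(w2b(s['position']),s['ft_force']);print(knobs('d7'))
crop('d7',250,150,390,280,5)
E
```

```text
[ -94.5 -120.1] [-3.60855397 -1.27305919  0.57783552]
{'L': (28, array([-89.4, 114.5]), array([-78.1, 131.4])), 'R': (28, array([-102.2, -121. ]), array([ -70. , -104.9]))}
```

View pics/d7_c250_150.png

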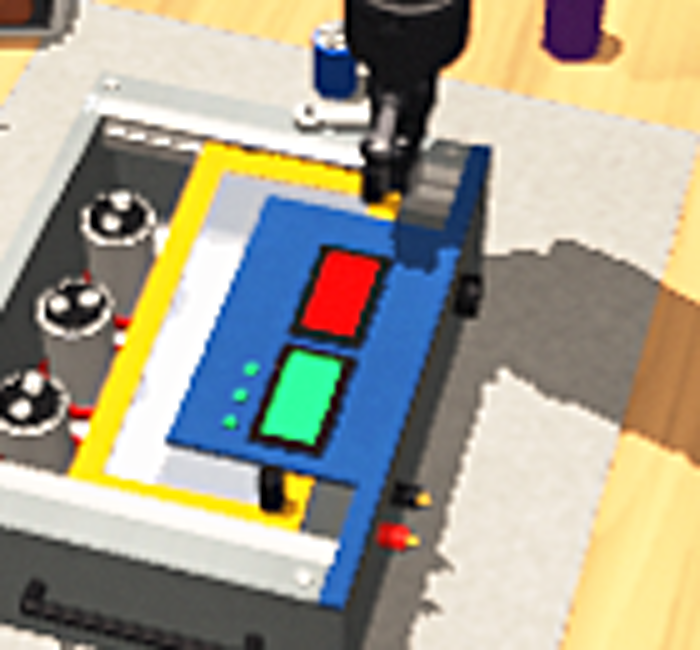

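The right end now leads slightly with about 4 N at the tool. I'll carry on alternating.

>>> drive_tool([
  {"x": 0.02, "y": 0, "z": 0, "rx": 0, "ry": 0, "rz": 0, "jaw": 0},
  {"x": 0, "y": 0.0405, "z": 0, "rx": 0, "ry": 0, "rz": 0, "jaw": 0},
  {"x": 0, "y": 0.0405, "z": 0, "rx": 0, "ry": 0, "rz": 0, "jaw": 0},
  {"x": 0, "y": 0.0405, "z": 0, "rx": 0, "ry": 0, "rz": 0, "jaw": 0},
  {"x": 0, "y": 0.0405, "z": 0, "rx": 0, "ry": 0, "rz": 0, "jaw": 0},
])

```text
t: 13.22
position: [0.469, 0.0655, 0.123]
tcp_rot: [180.0, 0.0, -178.0]
ft_force: [1.6, 0.1, 0.0]
width: 0.005
gripper_force: 0.0
```

>>> drive_tool([
  {"x": 0, "y": 0.0405, "z": 0, "rx": 0, "ry": 0, "rz": 0, "jaw": 0},
  {"x": 0, "y": 0.0405, "z": 0, "rx": 0, "ry": 0, "rz": 0, "jaw": 0},
  {"x": 0, "y": 0, "z": 0, "rx": 0, "ry": 0, "rz": 0, "jaw": 0},
  {"x": -0.006, "y": 0, "z": 0, "rx": 0, "ry": 0, "rz": 0, "jaw": 0},
  {"x": -0.005, "y": 0, "z": 0, "rx": 0, "ry": 0, "rz": 0, "jaw": 0},
])

```text
t: 13.63
position: [0.4777, 0.1452, 0.1228]
tcp_rot: [-180.0, -0.0, -177.9]
ft_force: [0.4, -1.3, -0.4]
width: -0.001
gripper_force: 0.0
```

>>> drive_tool([
  {"x": -0.006, "y": 0, "z": 0, "rx": 0, "ry": 0, "rz": 0, "jaw": 0},
  {"x": -0.005, "y": 0, "z": 0, "rx": 0, "ry": 0, "rz": 0, "jaw": 0},
  {"x": -0.005, "y": 0, "z": 0, "rx": 0, "ry": 0, "rz": 0, "jaw": 0},
  {"x": -0.003, "y": 0, "z": 0, "rx": 0, "ry": 0, "rz": 0, "jaw": 0},
])

```text
t: 13.97
position: [0.4968, 0.1448, 0.1225]
tcp_rot: [180.0, -0.1, -178.0]
ft_force: [-2.0, 0.5, 1.6]
width: 0.0
gripper_force: 1.4
```

```bash
python3 - <<'E'
from h import *
s=state();print(w2b(s['position']),s['position'],s['ft_force'],s['tcp_rot']);print(knobs('d8'))
E
```

```text
[-85.4 121.4] [0.49680796 0.14484179 0.12252695] [-1.98516706  0.49102958  1.58308614] [ 1.79998126e+02 -7.69142350e-02 -1.78045640e+02]
{'L': (14, array([-96.9, 116.6]), array([-62.8, 137.6])), 'R': None}
```

>>> drive_tool([
  {"x": 0.02, "y": 0, "z": 0, "rx": 0, "ry": 0, "rz": 0, "jaw": 0},
  {"x": 0, "y": -0.0405, "z": 0, "rx": 0, "ry": 0, "rz": 0, "jaw": 0},
  {"x": 0, "y": -0.0405, "z": 0, "rx": 0, "ry": 0, "rz": 0, "jaw": 0},
  {"x": 0, "y": -0.0405, "z": 0, "rx": 0, "ry": 0, "rz": 0, "jaw": 0},
  {"x": 0, "y": -0.0405, "z": 0, "rx": 0, "ry": 0, "rz": 0, "jaw": 0},
])

```text
t: 14.43
position: [0.4819, -0.019, 0.123]
tcp_rot: [-180.0, 0.0, -177.9]
ft_force: [0.5, -0.0, 0.1]
width: -0.004
gripper_force: 0.0
```

>>> drive_tool([
  {"x": 0, "y": -0.0405, "z": 0, "rx": 0, "ry": 0, "rz": 0, "jaw": 0},
  {"x": 0, "y": -0.0405, "z": 0, "rx": 0, "ry": 0, "rz": 0, "jaw": 0},
  {"x": 0, "y": 0, "z": 0, "rx": 0, "ry": 0, "rz": 0, "jaw": 0},
  {"x": -0.006, "y": 0, "z": 0, "rx": 0, "ry": 0, "rz": 0, "jaw": 0},
  {"x": -0.005, "y": 0, "z": 0, "rx": 0, "ry": 0, "rz": 0, "jaw": 0},
])

```text
t: 14.85
position: [0.4962, -0.0978, 0.1228]
tcp_rot: [180.0, -0.0, -178.0]
ft_force: [0.1, 0.4, 0.0]
width: -0.0
gripper_force: 0.0
```

>>> drive_tool([
  {"x": -0.006, "y": 0, "z": 0, "rx": 0, "ry": 0, "rz": 0, "jaw": 0},
  {"x": -0.005, "y": 0, "z": 0, "rx": 0, "ry": 0, "rz": 0, "jaw": 0},
  {"x": -0.005, "y": 0, "z": 0, "rx": 0, "ry": 0, "rz": 0, "jaw": 0},
  {"x": -0.004, "y": 0, "z": 0, "rx": 0, "ry": 0, "rz": 0, "jaw": 0},
])

```text
t: 15.18
position: [0.5162, -0.096, 0.1226]
tcp_rot: [-180.0, -0.1, -177.9]
ft_force: [-3.0, -1.0, 0.1]
width: 0.001
gripper_force: 1.5
```

```bash
python3 - <<'E'
from h import *
s=state();print(w2b(s['position']),s['position'],s['ft_force'],s['tcp_rot']);print(knobs('d9'))
E
```

```text
[ -73.6 -120. ] [ 0.51621062 -0.09603623  0.12257951] [-2.97058061 -0.98814305  0.07346529] [-1.79995816e+02 -8.02011368e-02 -1.77883466e+02]
{'L': (30, array([-71.1, 114.8]), array([-57.9, 131.6])), 'R': (29, array([ -82.1, -122.8]), array([ -49.1, -104.2]))}
```

Both ends are moving evenly. The next two strokes repeat the pattern.

>>> drive_tool([
  {"x": 0.021, "y": 0, "z": 0, "rx": 0, "ry": 0, "rz": 0, "jaw": 0},
  {"x": 0, "y": 0.0405, "z": 0, "rx": 0, "ry": 0, "rz": 0, "jaw": 0},
  {"x": 0, "y": 0.0405, "z": 0, "rx": 0, "ry": 0, "rz": 0, "jaw": 0},
  {"x": 0, "y": 0.0405, "z": 0, "rx": 0, "ry": 0, "rz": 0, "jaw": 0},
  {"x": 0, "y": 0.0405, "z": 0, "rx": 0, "ry": 0, "rz": 0, "jaw": 0},
])

```text
t: 15.65
position: [0.4889, 0.0662, 0.123]
tcp_rot: [180.0, 0.0, -178.0]
ft_force: [0.9, -1.0, 1.5]
width: 0.003
gripper_force: 0.0
```

>>> drive_tool([
  {"x": 0, "y": 0.0405, "z": 0, "rx": 0, "ry": 0, "rz": 0, "jaw": 0},
  {"x": 0, "y": 0.0405, "z": 0, "rx": 0, "ry": 0, "rz": 0, "jaw": 0},
  {"x": 0, "y": 0, "z": 0, "rx": 0, "ry": 0, "rz": 0, "jaw": 0},
  {"x": -0.006, "y": 0, "z": 0, "rx": 0, "ry": 0, "rz": 0, "jaw": 0},
  {"x": -0.005, "y": 0, "z": 0, "rx": 0, "ry": 0, "rz": 0, "jaw": 0},
])

```text
t: 16.07
position: [0.4977, 0.146, 0.1228]
tcp_rot: [180.0, -0.0, -177.9]
ft_force: [0.1, -0.4, 0.9]
width: 0.001
gripper_force: 0.0
```

>>> drive_tool([
  {"x": -0.006, "y": 0, "z": 0, "rx": 0, "ry": 0, "rz": 0, "jaw": 0},
  {"x": -0.005, "y": 0, "z": 0, "rx": 0, "ry": 0, "rz": 0, "jaw": 0},
  {"x": -0.005, "y": 0, "z": 0, "rx": 0, "ry": 0, "rz": 0, "jaw": 0},
  {"x": -0.003, "y": 0, "z": 0, "rx": 0, "ry": 0, "rz": 0, "jaw": 0},
])

```text
t: 16.4
position: [0.5168, 0.1455, 0.1225]
tcp_rot: [180.0, -0.1, -178.0]
ft_force: [-3.6, 0.5, 0.7]
width: -0.001
gripper_force: 1.3
```

```bash
python3 - <<'E'
from h import *
s=state();print(w2b(s['position']),s['position'],s['ft_force'],s['tcp_rot']);print(knobs('d10'))
E
```

```text
[-65.4 121.4] [0.51679114 0.14553399 0.12249245] [-3.56923189  0.47002518  0.73064075] [ 1.79998506e+02 -7.69902320e-02 -1.78045575e+02]
{'L': (14, array([-77.5, 117. ]), array([-42.4, 136.3])), 'R': (10, array([ -59. , -122.4]), array([ -51.9, -111.4]))}
```

R to about -54.

>>> drive_tool([
  {"x": 0.02, "y": 0, "z": 0, "rx": 0, "ry": 0, "rz": 0, "jaw": 0},
  {"x": 0, "y": -0.0405, "z": 0, "rx": 0, "ry": 0, "rz": 0, "jaw": 0},
  {"x": 0, "y": -0.0405, "z": 0, "rx": 0, "ry": 0, "rz": 0, "jaw": 0},
  {"x": 0, "y": -0.0405, "z": 0, "rx": 0, "ry": 0, "rz": 0, "jaw": 0},
  {"x": 0, "y": -0.0405, "z": 0, "rx": 0, "ry": 0, "rz": 0, "jaw": 0},
])

```text
t: 16.87
position: [0.5019, -0.0183, 0.123]
tcp_rot: [-180.0, 0.0, -177.9]
ft_force: [1.2, 0.6, 0.8]
width: 0.003
gripper_force: 0.0
```

>>> drive_tool([
  {"x": 0, "y": -0.0405, "z": 0, "rx": 0, "ry": 0, "rz": 0, "jaw": 0},
  {"x": 0, "y": -0.0405, "z": 0, "rx": 0, "ry": 0, "rz": 0, "jaw": 0},
  {"x": 0, "y": 0, "z": 0, "rx": 0, "ry": 0, "rz": 0, "jaw": 0},
  {"x": -0.006, "y": 0, "z": 0, "rx": 0, "ry": 0, "rz": 0, "jaw": 0},
  {"x": -0.005, "y": 0, "z": 0, "rx": 0, "ry": 0, "rz": 0, "jaw": 0},
])

```text
t: 17.28
position: [0.5162, -0.0971, 0.1228]
tcp_rot: [-180.0, -0.0, -178.0]
ft_force: [0.2, 0.4, -0.5]
width: -0.004
gripper_force: 0.0
```

>>> drive_tool([
  {"x": -0.006, "y": 0, "z": 0, "rx": 0, "ry": 0, "rz": 0, "jaw": 0},
  {"x": -0.005, "y": 0, "z": 0, "rx": 0, "ry": 0, "rz": 0, "jaw": 0},
  {"x": -0.005, "y": 0, "z": 0, "rx": 0, "ry": 0, "rz": 0, "jaw": 0},
  {"x": -0.004, "y": 0, "z": 0, "rx": 0, "ry": 0, "rz": 0, "jaw": 0},
])

```text
t: 17.62
position: [0.5362, -0.0954, 0.1226]
tcp_rot: [-180.0, -0.1, -177.9]
ft_force: [-3.5, -0.5, 1.9]
width: -0.002
gripper_force: 1.5
```

```bash
python3 - <<'E'
from h import *
s=state();print(w2b(s['position']),s['position'],s['ft_force'],s['tcp_rot']);print(knobs('d11'))
E
```

```text
[ -53.6 -119.9] [ 0.53618965 -0.09535386  0.12256776] [-3.4706262  -0.54524188  1.91192838] [-1.79995173e+02 -8.12434407e-02 -1.77888469e+02]
{'L': (30, array([-50.6, 115.2]), array([-37.4, 131. ])), 'R': (30, array([ -62.4, -123.2]), array([ -29.2, -104.3]))}
```

L to about -45.

>>> drive_tool([
  {"x": 0.021, "y": 0, "z": 0, "rx": 0, "ry": 0, "rz": 0, "jaw": 0},
  {"x": 0, "y": 0.0405, "z": 0, "rx": 0, "ry": 0, "rz": 0, "jaw": 0},
  {"x": 0, "y": 0.0405, "z": 0, "rx": 0, "ry": 0, "rz": 0, "jaw": 0},
  {"x": 0, "y": 0.0405, "z": 0, "rx": 0, "ry": 0, "rz": 0, "jaw": 0},
  {"x": 0, "y": 0.0405, "z": 0, "rx": 0, "ry": 0, "rz": 0, "jaw": 0},
])

```text
t: 18.08
position: [0.5089, 0.0669, 0.1229]
tcp_rot: [180.0, 0.0, -178.0]
ft_force: [1.1, -0.3, 0.7]
width: 0.001
gripper_force: 0.0
```

>>> drive_tool([
  {"x": 0, "y": 0.0405, "z": 0, "rx": 0, "ry": 0, "rz": 0, "jaw": 0},
  {"x": 0, "y": 0.0405, "z": 0, "rx": 0, "ry": 0, "rz": 0, "jaw": 0},
  {"x": 0, "y": 0, "z": 0, "rx": 0, "ry": 0, "rz": 0, "jaw": 0},
  {"x": -0.006, "y": 0, "z": 0, "rx": 0, "ry": 0, "rz": 0, "jaw": 0},
  {"x": -0.005, "y": 0, "z": 0, "rx": 0, "ry": 0, "rz": 0, "jaw": 0},
])

```text
t: 18.5
position: [0.5177, 0.1466, 0.1228]
tcp_rot: [-180.0, -0.0, -177.9]
ft_force: [-0.6, -0.6, 0.9]
width: -0.001
gripper_force: 0.0
```

>>> drive_tool([
  {"x": -0.006, "y": 0, "z": 0, "rx": 0, "ry": 0, "rz": 0, "jaw": 0},
  {"x": -0.005, "y": 0, "z": 0, "rx": 0, "ry": 0, "rz": 0, "jaw": 0},
  {"x": -0.005, "y": 0, "z": 0, "rx": 0, "ry": 0, "rz": 0, "jaw": 0},
  {"x": -0.003, "y": 0, "z": 0, "rx": 0, "ry": 0, "rz": 0, "jaw": 0},
])

```text
t: 18.83
position: [0.5368, 0.1463, 0.1225]
tcp_rot: [180.0, -0.1, -178.0]
ft_force: [-2.7, 1.1, -0.1]
width: -0.0
gripper_force: 1.5
```

```bash
python3 - <<'E'
from h import *
s=state();print(w2b(s['position']),s['position'],s['ft_force'],s['tcp_rot']);print(knobs('d12'))
E
```

```text
[-45.4 121.5] [0.53679787 0.14625761 0.12247272] [-2.65483502  1.05890466 -0.08283612] [ 1.79997748e+02 -7.52444414e-02 -1.78041280e+02]
{'L': (13, array([-57.8, 118.1]), array([-25.2, 137.1])), 'R': (21, array([ -38.2, -127.5]), array([ -25.3, -112.6]))}
```

>>> drive_tool([
  {"x": 0.02, "y": 0, "z": 0, "rx": 0, "ry": 0, "rz": 0, "jaw": 0},
  {"x": 0, "y": -0.0405, "z": 0, "rx": 0, "ry": 0, "rz": 0, "jaw": 0},
  {"x": 0, "y": -0.0405, "z": 0, "rx": 0, "ry": 0, "rz": 0, "jaw": 0},
  {"x": 0, "y": -0.0405, "z": 0, "rx": 0, "ry": 0, "rz": 0, "jaw": 0},
  {"x": 0, "y": -0.0405, "z": 0, "rx": 0, "ry": 0, "rz": 0, "jaw": 0},
])

```text
t: 19.3
position: [0.5219, -0.0176, 0.123]
tcp_rot: [-180.0, 0.0, -177.9]
ft_force: [1.4, 0.2, 0.0]
width: 0.0
gripper_force: 0.0
```

>>> drive_tool([
  {"x": 0, "y": -0.0405, "z": 0, "rx": 0, "ry": 0, "rz": 0, "jaw": 0},
  {"x": 0, "y": -0.0405, "z": 0, "rx": 0, "ry": 0, "rz": 0, "jaw": 0},
  {"x": 0, "y": 0, "z": 0, "rx": 0, "ry": 0, "rz": 0, "jaw": 0},
  {"x": -0.006, "y": 0, "z": 0, "rx": 0, "ry": 0, "rz": 0, "jaw": 0},
  {"x": -0.005, "y": 0, "z": 0, "rx": 0, "ry": 0, "rz": 0, "jaw": 0},
])

```text
t: 19.72
position: [0.5362, -0.0964, 0.1228]
tcp_rot: [-180.0, -0.0, -178.0]
ft_force: [0.2, 0.8, 0.7]
width: 0.002
gripper_force: 0.0
```

>>> drive_tool([
  {"x": -0.006, "y": 0, "z": 0, "rx": 0, "ry": 0, "rz": 0, "jaw": 0},
  {"x": -0.005, "y": 0, "z": 0, "rx": 0, "ry": 0, "rz": 0, "jaw": 0},
  {"x": -0.005, "y": 0, "z": 0, "rx": 0, "ry": 0, "rz": 0, "jaw": 0},
  {"x": -0.004, "y": 0, "z": 0, "rx": 0, "ry": 0, "rz": 0, "jaw": 0},
])

```text
t: 20.05
position: [0.5562, -0.0946, 0.1225]
tcp_rot: [-180.0, -0.1, -177.9]
ft_force: [-3.0, -0.3, 0.2]
width: -0.004
gripper_force: 1.5
```

```bash
python3 - <<'E'
from h import *
s=state();print(w2b(s['position']),s['position'],s['ft_force'],s['tcp_rot']);print(knobs('d13'))
E
```

```text
[ -33.6 -119.8] [ 0.55620155 -0.09461782  0.12253582] [-2.95982358 -0.25501273  0.23419849] [-1.79994173e+02 -8.08097011e-02 -1.77888207e+02]
{'L': (32, array([-30.7, 117.7]), array([-17.5, 132.3])), 'R': (29, array([ -40.9, -122.8]), array([  -9.5, -103.4]))}
```

>>> drive_tool([
  {"x": 0.021, "y": 0, "z": 0, "rx": 0, "ry": 0, "rz": 0, "jaw": 0},
  {"x": 0, "y": 0.0405, "z": 0, "rx": 0, "ry": 0, "rz": 0, "jaw": 0},
  {"x": 0, "y": 0.0405, "z": 0, "rx": 0, "ry": 0, "rz": 0, "jaw": 0},
  {"x": 0, "y": 0.0405, "z": 0, "rx": 0, "ry": 0, "rz": 0, "jaw": 0},
  {"x": 0, "y": 0.0405, "z": 0, "rx": 0, "ry": 0, "rz": 0, "jaw": 0},
])

```text
t: 20.52
position: [0.5289, 0.0676, 0.1229]
tcp_rot: [180.0, 0.0, -178.0]
ft_force: [1.5, -0.3, 0.5]
width: 0.001
gripper_force: 0.0
```

>>> drive_tool([
  {"x": 0, "y": 0.0405, "z": 0, "rx": 0, "ry": 0, "rz": 0, "jaw": 0},
  {"x": 0, "y": 0.0405, "z": 0, "rx": 0, "ry": 0, "rz": 0, "jaw": 0},
  {"x": 0, "y": 0, "z": 0, "rx": 0, "ry": 0, "rz": 0, "jaw": 0},
  {"x": -0.006, "y": 0, "z": 0, "rx": 0, "ry": 0, "rz": 0, "jaw": 0},
  {"x": -0.005, "y": 0, "z": 0, "rx": 0, "ry": 0, "rz": 0, "jaw": 0},
])

```text
t: 20.93
position: [0.5377, 0.1473, 0.1228]
tcp_rot: [-180.0, -0.0, -177.9]
ft_force: [0.2, -0.8, -0.9]
width: -0.002
gripper_force: 0.0
```

>>> drive_tool([
  {"x": -0.005, "y": 0, "z": 0, "rx": 0, "ry": 0, "rz": 0, "jaw": 0},
  {"x": -0.005, "y": 0, "z": 0, "rx": 0, "ry": 0, "rz": 0, "jaw": 0},
  {"x": -0.003, "y": 0, "z": 0, "rx": 0, "ry": 0, "rz": 0, "jaw": 0},
  {"x": -0.002, "y": 0, "z": 0, "rx": 0, "ry": 0, "rz": 0, "jaw": 0},
])

```text
t: 21.27
position: [0.5525, 0.1468, 0.1224]
tcp_rot: [-180.0, -0.1, -178.0]
ft_force: [-2.5, -0.1, 0.8]
width: 0.0
gripper_force: 1.4
```

```bash
python3 - <<'E'
from h import *
s=state();print(w2b(s['position']),s['position'],s['ft_force'],s['tcp_rot']);print(knobs('d14'))
E
```

```text
[-29.7 121.6] [0.5525152  0.14678016 0.12243479] [-2.52845827 -0.10191524  0.79748779] [-1.79998390e+02 -8.53681354e-02 -1.78042054e+02]
{'L': (16, array([-41.9, 124.8]), array([-10.1, 136.3])), 'R': (21, array([ -18.3, -128.2]), array([  -7.4, -110.5]))}
```

>>> drive_tool([
  {"x": 0.015, "y": 0, "z": 0, "rx": 0, "ry": 0, "rz": 0, "jaw": 0},
  {"x": 0, "y": -0.0405, "z": 0, "rx": 0, "ry": 0, "rz": 0, "jaw": 0},
  {"x": 0, "y": -0.0405, "z": 0, "rx": 0, "ry": 0, "rz": 0, "jaw": 0},
  {"x": 0, "y": -0.0405, "z": 0, "rx": 0, "ry": 0, "rz": 0, "jaw": 0},
  {"x": 0, "y": -0.0405, "z": 0, "rx": 0, "ry": 0, "rz": 0, "jaw": 0},
])

```text
t: 21.73
position: [0.5428, -0.0168, 0.1229]
tcp_rot: [-180.0, 0.0, -177.9]
ft_force: [1.0, 0.7, -0.1]
width: -0.005
gripper_force: 0.0
```

>>> drive_tool([
  {"x": 0, "y": -0.0405, "z": 0, "rx": 0, "ry": 0, "rz": 0, "jaw": 0},
  {"x": 0, "y": -0.0405, "z": 0, "rx": 0, "ry": 0, "rz": 0, "jaw": 0},
  {"x": 0, "y": 0, "z": 0, "rx": 0, "ry": 0, "rz": 0, "jaw": 0},
  {"x": -0.006, "y": 0, "z": 0, "rx": 0, "ry": 0, "rz": 0, "jaw": 0},
  {"x": -0.005, "y": 0, "z": 0, "rx": 0, "ry": 0, "rz": 0, "jaw": 0},
])

```text
t: 22.15
position: [0.5572, -0.0956, 0.1228]
tcp_rot: [-180.0, -0.0, -178.0]
ft_force: [0.3, 0.8, 0.4]
width: -0.002
gripper_force: 0.0
```

>>> drive_tool([
  {"x": -0.004, "y": 0, "z": 0, "rx": 0, "ry": 0, "rz": 0, "jaw": 0},
  {"x": -0.003, "y": 0, "z": 0, "rx": 0, "ry": 0, "rz": 0, "jaw": 0},
  {"x": -0.001, "y": 0, "z": 0, "rx": 0, "ry": 0, "rz": 0, "jaw": 0},
])

```text
t: 22.4
position: [0.565, -0.0941, 0.1225]
tcp_rot: [-180.0, -0.1, -177.9]
ft_force: [-3.3, -0.4, 1.8]
width: 0.001
gripper_force: 1.6
```

```bash
python3 - <<'E'
from h import *
s=state();print(w2b(s['position']),s['position'],s['ft_force'],s['tcp_rot']);print(knobs('d15'))
E
```

```text
[ -24.8 -119.6] [ 0.56499076 -0.0940717   0.12249243] [-3.28206522 -0.44407192  1.76173564] [-1.79997578e+02 -8.87105645e-02 -1.77870531e+02]
{'L': (27, array([-16.3, 115.5]), array([ -3.7, 130.8])), 'R': (29, array([ -33., -121.]), array([  -0.4, -104.8]))}
```

>>> drive_tool([
  {"x": 0.016, "y": 0, "z": 0, "rx": 0, "ry": 0, "rz": 0, "jaw": 0},
  {"x": 0, "y": 0.0405, "z": 0, "rx": 0, "ry": 0, "rz": 0, "jaw": 0},
  {"x": 0, "y": 0.0405, "z": 0, "rx": 0, "ry": 0, "rz": 0, "jaw": 0},
  {"x": 0, "y": 0.0405, "z": 0, "rx": 0, "ry": 0, "rz": 0, "jaw": 0},
  {"x": 0, "y": 0.0405, "z": 0, "rx": 0, "ry": 0, "rz": 0, "jaw": 0},
])

```text
t: 22.87
position: [0.5427, 0.0683, 0.1229]
tcp_rot: [180.0, -0.0, -178.0]
ft_force: [0.9, 0.2, 0.1]
width: 0.0
gripper_force: 0.0
```

>>> drive_tool([
  {"x": 0, "y": 0.0405, "z": 0, "rx": 0, "ry": 0, "rz": 0, "jaw": 0},
  {"x": 0, "y": 0.0405, "z": 0, "rx": 0, "ry": 0, "rz": 0, "jaw": 0},
  {"x": 0, "y": 0, "z": 0, "rx": 0, "ry": 0, "rz": 0, "jaw": 0},
  {"x": -0.006, "y": 0, "z": 0, "rx": 0, "ry": 0, "rz": 0, "jaw": 0},
  {"x": -0.005, "y": 0, "z": 0, "rx": 0, "ry": 0, "rz": 0, "jaw": 0},
])

```text
t: 23.28
position: [0.5515, 0.1479, 0.1228]
tcp_rot: [-180.0, -0.0, -177.9]
ft_force: [0.1, -0.6, -0.2]
width: 0.001
gripper_force: 0.0
```

>>> drive_tool([
  {"x": -0.003, "y": 0, "z": 0, "rx": 0, "ry": 0, "rz": 0, "jaw": 0},
  {"x": -0.002, "y": 0, "z": 0, "rx": 0, "ry": 0, "rz": 0, "jaw": 0},
  {"x": -0.001, "y": 0, "z": 0, "rx": 0, "ry": 0, "rz": 0, "jaw": 0},
])

```text
t: 23.53
position: [0.5572, 0.1468, 0.1224]
tcp_rot: [180.0, -0.1, -178.0]
ft_force: [-2.5, 0.1, 0.7]
width: -0.001
gripper_force: 1.5
```

```bash
python3 - <<'E'
from h import *
s=state();print(w2b(s['position']),s['ft_force'],s['tcp_rot'])
E
```

```text
[-25.  121.5] [-2.54086536  0.06813193  0.72187463] [ 1.79996697e+02 -1.00524150e-01 -1.78049426e+02]
```

>>> drive_tool([
  {"x": -0.001, "y": 0, "z": 0, "rx": 0, "ry": 0, "rz": 0, "jaw": 0},
  {"x": -0.001, "y": 0, "z": 0, "rx": 0, "ry": 0, "rz": 0, "jaw": 0},
])

```text
t: 23.7
position: [0.559, 0.1472, 0.1225]
tcp_rot: [-180.0, -0.1, -178.0]
ft_force: [-1.8, -0.2, -0.8]
width: -0.003
gripper_force: 1.0
```

>>> drive_tool([
  {"x": -0.0005, "y": 0, "z": 0, "rx": 0, "ry": 0, "rz": 0, "jaw": 0},
  {"x": -0.0005, "y": 0, "z": 0, "rx": 0, "ry": 0, "rz": 0, "jaw": 0},
])

```text
t: 23.87
position: [0.5598, 0.1476, 0.1226]
tcp_rot: [-180.0, -0.1, -178.0]
ft_force: [-4.6, -1.7, -0.3]
width: 0.006
gripper_force: 2.5
```

>>> drive_tool([
  {"x": -0.0007, "y": 0, "z": 0, "rx": 0, "ry": 0, "rz": 0, "jaw": 0},
  {"x": 0, "y": 0, "z": 0, "rx": 0, "ry": 0, "rz": 0, "jaw": 0},
])

```text
t: 24.03
position: [0.5599, 0.1477, 0.1225]
tcp_rot: [-180.0, -0.2, -178.0]
ft_force: [-6.6, -1.6, 1.4]
width: -0.002
gripper_force: 3.3
```

>>> drive_tool([
  {"x": -0.0007, "y": 0, "z": 0, "rx": 0, "ry": 0, "rz": 0, "jaw": 0},
  {"x": 0, "y": 0, "z": 0, "rx": 0, "ry": 0, "rz": 0, "jaw": 0},
])

```text
t: 24.2
position: [0.56, 0.1477, 0.1223]
tcp_rot: [-180.0, -0.2, -178.0]
ft_force: [-9.9, -1.6, 2.8]
width: -0.002
gripper_force: 5.0
```

The left end has stopped firmly at the wall (10 N with no movement). Now the right end.

>>> drive_tool([
  {"x": 0.019, "y": 0, "z": 0, "rx": 0, "ry": 0, "rz": 0, "jaw": 0},
  {"x": 0, "y": -0.0405, "z": 0, "rx": 0, "ry": 0, "rz": 0, "jaw": 0},
  {"x": 0, "y": -0.0405, "z": 0, "rx": 0, "ry": 0, "rz": 0, "jaw": 0},
  {"x": 0, "y": -0.0405, "z": 0, "rx": 0, "ry": 0, "rz": 0, "jaw": 0},
  {"x": 0, "y": -0.0405, "z": 0, "rx": 0, "ry": 0, "rz": 0, "jaw": 0},
])

```text
t: 24.62
position: [0.5485, -0.0163, 0.1231]
tcp_rot: [-180.0, 0.0, -177.9]
ft_force: [1.5, 0.1, -0.4]
width: -0.001
gripper_force: 0.0
```

>>> drive_tool([
  {"x": 0, "y": -0.0405, "z": 0, "rx": 0, "ry": 0, "rz": 0, "jaw": 0},
  {"x": 0, "y": -0.0405, "z": 0, "rx": 0, "ry": 0, "rz": 0, "jaw": 0},
  {"x": 0, "y": 0, "z": 0, "rx": 0, "ry": 0, "rz": 0, "jaw": 0},
  {"x": -0.006, "y": 0, "z": 0, "rx": 0, "ry": 0, "rz": 0, "jaw": 0},
  {"x": -0.005, "y": 0, "z": 0, "rx": 0, "ry": 0, "rz": 0, "jaw": 0},
])

```text
t: 25.03
position: [0.5627, -0.0952, 0.1228]
tcp_rot: [-180.0, -0.0, -178.0]
ft_force: [0.8, -0.2, -0.1]
width: -0.001
gripper_force: 0.0
```

>>> drive_tool([
  {"x": -0.003, "y": 0, "z": 0, "rx": 0, "ry": 0, "rz": 0, "jaw": 0},
  {"x": -0.002, "y": 0, "z": 0, "rx": 0, "ry": 0, "rz": 0, "jaw": 0},
  {"x": 0, "y": 0, "z": 0, "rx": 0, "ry": 0, "rz": 0, "jaw": 0},
])

```text
t: 25.28
position: [0.5671, -0.0939, 0.1224]
tcp_rot: [-180.0, -0.1, -177.9]
ft_force: [-0.3, -0.1, 0.3]
width: -0.004
gripper_force: 0.7
```

```bash
python3 - <<'E'
from h import *
s=state();print(w2b(s['position']),s['ft_force'],s['tcp_rot']);print(knobs('d16'))
E
```

```text
[ -22.7 -119.4] [-0.3127724  -0.05194657  0.30769455] [-1.79998837e+02 -1.16960021e-01 -1.77865175e+02]
{'L': (28, array([ -9.8, 118.1]), array([  2.6, 129.8])), 'R': (29, array([ -34.7, -122. ]), array([   3.1, -103.4]))}
```

>>> drive_tool([
  {"x": -0.001, "y": 0, "z": 0, "rx": 0, "ry": 0, "rz": 0, "jaw": 0},
  {"x": 0, "y": 0, "z": 0, "rx": 0, "ry": 0, "rz": 0, "jaw": 0},
])

```text
t: 25.5
position: [0.5673, -0.0941, 0.1224]
tcp_rot: [180.0, -0.2, -177.9]
ft_force: [-6.0, 2.8, 1.7]
width: -0.001
gripper_force: 2.9
```

>>> drive_tool([
  {"x": -0.0007, "y": 0, "z": 0, "rx": 0, "ry": 0, "rz": 0, "jaw": 0},
  {"x": 0, "y": 0, "z": 0, "rx": 0, "ry": 0, "rz": 0, "jaw": 0},
])

```text
t: 25.67
position: [0.5673, -0.0942, 0.1223]
tcp_rot: [180.0, -0.2, -177.9]
ft_force: [-7.9, 0.8, 1.8]
width: -0.0
gripper_force: 4.7
```

>>> drive_tool([
  {"x": -0.0007, "y": 0, "z": 0, "rx": 0, "ry": 0, "rz": 0, "jaw": 0},
  {"x": 0, "y": 0, "z": 0, "rx": 0, "ry": 0, "rz": 0, "jaw": 0},
])

```text
t: 25.83
position: [0.5674, -0.0942, 0.1221]
tcp_rot: [180.0, -0.3, -177.9]
ft_force: [-12.3, -0.1, 3.3]
width: 0.001
gripper_force: 6.5
```

The cover is home at both ends (right 12 N with no movement, at the same depth as the left). Next I lift and go round outside the catch pin.

>>> drive_tool([
  {"x": 0.015, "y": 0, "z": 0, "rx": 0, "ry": 0, "rz": 0, "jaw": 0},
  {"x": 0.018, "y": 0, "z": -0.03, "rx": 0, "ry": 0, "rz": 0, "jaw": 0},
  {"x": 0, "y": 0, "z": -0.04, "rx": 0, "ry": 0, "rz": 0, "jaw": 0},
  {"x": 0.01, "y": -0.036, "z": 0, "rx": 0, "ry": 0, "rz": 0, "jaw": 0},
  {"x": 0.01, "y": -0.036, "z": 0, "rx": 0, "ry": 0, "rz": 0, "jaw": 0},
])

```text
t: 26.25
position: [0.5204, -0.1685, 0.1952]
tcp_rot: [-179.9, 0.2, -177.7]
ft_force: [0.2, -0.5, 0.0]
width: -0.002
gripper_force: 0.0
```

>>> drive_tool([
  {"x": 0.01, "y": -0.033, "z": 0, "rx": 0, "ry": 0, "rz": 0, "jaw": 0},
  {"x": 0, "y": 0, "z": 0.035, "rx": 0, "ry": 0, "rz": 0, "jaw": 0},
  {"x": 0, "y": 0, "z": 0.027, "rx": 0, "ry": 0, "rz": 0, "jaw": 0},
  {"x": 0, "y": 0, "z": 0, "rx": 0, "ry": 0, "rz": 0, "jaw": 0},
  {"x": 0, "y": 0, "z": 0, "rx": 0, "ry": 0, "rz": 0, "jaw": 0},
])

```text
t: 26.67
position: [0.5099, -0.2015, 0.1306]
tcp_rot: [179.9, -0.1, -177.9]
ft_force: [-0.3, -0.2, 0.6]
width: -0.001
gripper_force: 0.0
```

```bash
python3 - <<'E'
from h import *
s=state();print(w2b(s['position']),s['position'],s['ft_force'],s['tcp_rot']);plan(*b2w(-83,-212),.130,s)
x=-83;y=-212
for th in np.arange(-.2,1.06,.2): print(round(th,1),(np.array([-19.5-68*np.cos(th),-168+68*np.sin(th)-19.5])).round(1))
E
```

```text
[ -83.2 -225.2] [ 0.50989289 -0.20150046  0.13059742] [-0.25389381 -0.24731408  0.59674458] [ 1.79938584e+02 -1.39206327e-01 -1.77938542e+02]
at [ 0.5099 -0.2015  0.1306] [ 1.7994e+02 -1.4000e-01 -1.7794e+02] t 26.67
shift [-0.0003  0.0132  0.0006]
-0.2 [ -86.1 -201. ]
0.0 [ -87.5 -187.5]
0.2 [ -86.1 -174. ]
0.4 [ -82.1 -161. ]
0.6 [ -75.6 -149.1]
0.8 [ -66.9 -138.7]
1.0 [ -56.2 -130.3]
```

>>> drive_tool([
  {"x": 0, "y": 0.018, "z": 0, "rx": 0, "ry": 0, "rz": 0, "jaw": 0},
  {"x": 0, "y": 0.01, "z": 0, "rx": 0, "ry": 0, "rz": 0, "jaw": 0},
  {"x": 0, "y": 0.01, "z": 0, "rx": 0, "ry": 0, "rz": 0, "jaw": 0},
  {"x": 0, "y": 0.007, "z": 0, "rx": 0, "ry": 0, "rz": 0, "jaw": 0},
  {"x": 0, "y": 0.006, "z": 0, "rx": 0, "ry": 0, "rz": 0, "jaw": 0},
])

```text
t: 27.08
position: [0.5092, -0.1505, 0.1317]
tcp_rot: [-179.9, 0.0, -177.9]
ft_force: [1.2, -3.4, 1.8]
width: 0.005
gripper_force: 1.4
```

>>> drive_tool([
  {"x": 0, "y": 0.013, "z": 0, "rx": 0, "ry": 0, "rz": 0, "jaw": 0},
  {"x": -0.007, "y": 0.012, "z": 0, "rx": 0, "ry": 0, "rz": 0, "jaw": 0},
  {"x": -0.009, "y": 0.0105, "z": 0, "rx": 0, "ry": 0, "rz": 0, "jaw": 0},
  {"x": -0.011, "y": 0.0085, "z": 0, "rx": 0, "ry": 0, "rz": 0, "jaw": 0},
  {"x": 0, "y": 0, "z": 0, "rx": 0, "ry": 0, "rz": 0, "jaw": 0},
])

```text
t: 27.5
position: [0.5355, -0.1048, 0.1308]
tcp_rot: [180.0, 0.0, -177.9]
ft_force: [-0.7, -1.0, 0.0]
width: 0.0
gripper_force: 0.0
```

```bash
python3 - <<'E'
from h import *
s=state();print(w2b(s['position']),s['position'],s['ft_force'],s['tcp_rot'])
d=save('side','d17');crop('d17',270,140,390,240,6)
E
```

```text
[ -54.6 -129.3] [ 0.5355238  -0.10479712  0.13082361] [-0.65643199 -0.98767089  0.02066383] [ 1.79979366e+02  7.93249592e-03 -1.77870988e+02]
```

View pics/d17_c270_140.png

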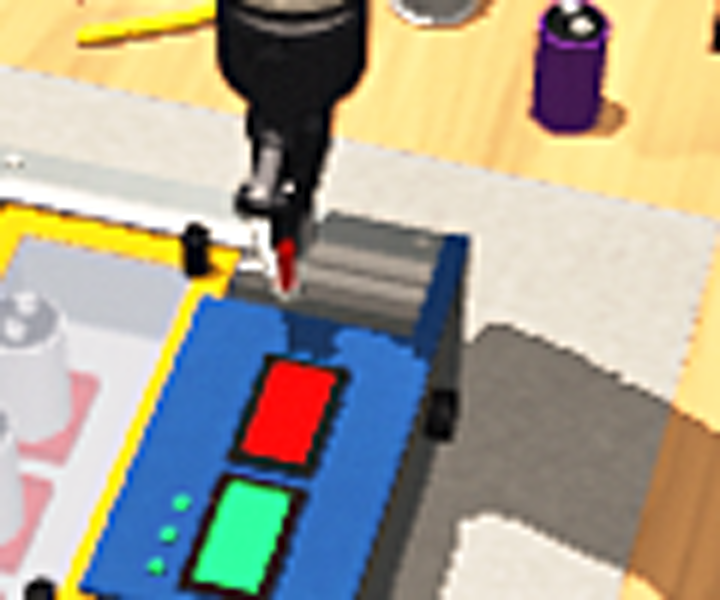

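The catch is swung to about 1 rad, with the red pin at crop (287,265) just ahead of the finger. I'll step round behind it and push it along +x.

>>> drive_tool([
  {"x": 0.01, "y": -0.004, "z": 0, "rx": 0, "ry": 0, "rz": 0, "jaw": 0},
  {"x": 0.025, "y": 0, "z": 0, "rx": 0, "ry": 0, "rz": 0, "jaw": 0},
  {"x": 0, "y": 0.029, "z": 0, "rx": 0, "ry": 0, "rz": 0, "jaw": 0},
  {"x": 0, "y": 0, "z": 0, "rx": 0, "ry": 0, "rz": 0, "jaw": 0},
  {"x": -0.01, "y": 0, "z": 0, "rx": 0, "ry": 0, "rz": 0, "jaw": 0},
])

```text
t: 27.97
position: [0.5062, -0.0819, 0.131]
tcp_rot: [180.0, -0.1, -177.9]
ft_force: [1.2, -0.9, -0.2]
width: 0.002
gripper_force: 0.0
```

>>> drive_tool([
  {"x": -0.009, "y": 0, "z": 0, "rx": 0, "ry": 0, "rz": 0, "jaw": 0},
  {"x": -0.009, "y": 0, "z": 0, "rx": 0, "ry": 0, "rz": 0, "jaw": 0},
  {"x": -0.009, "y": 0, "z": 0, "rx": 0, "ry": 0, "rz": 0, "jaw": 0},
  {"x": -0.006, "y": 0, "z": 0, "rx": 0, "ry": 0, "rz": 0, "jaw": 0},
  {"x": -0.003, "y": 0, "z": 0, "rx": 0, "ry": 0, "rz": 0, "jaw": 0},
])

```text
t: 28.38
position: [0.5449, -0.0812, 0.1302]
tcp_rot: [180.0, -0.1, -178.0]
ft_force: [-3.1, 2.4, 1.0]
width: 0.0
gripper_force: 1.4
```

```bash
python3 - <<'E'
from h import *
s=state();print(w2b(s['position']),s['position'],s['ft_force'],s['tcp_rot'])
E
```

```text
[ -44.4 -106. ] [ 0.54492327 -0.08118314  0.13015538] [-3.14572977  2.36042082  0.97843384] [ 1.79979633e+02 -9.21554788e-02 -1.77967603e+02]
```

>>> drive_tool([
  {"x": -0.003, "y": 0, "z": 0, "rx": 0, "ry": 0, "rz": 0, "jaw": 0},
  {"x": -0.002, "y": 0, "z": 0, "rx": 0, "ry": 0, "rz": 0, "jaw": 0},
  {"x": -0.001, "y": 0, "z": 0, "rx": 0, "ry": 0, "rz": 0, "jaw": 0},
])

```text
t: 28.63
position: [0.55, -0.0808, 0.1305]
tcp_rot: [-180.0, -0.1, -178.0]
ft_force: [-2.0, -0.3, -1.5]
width: 0.001
gripper_force: 1.2
```

>>> drive_tool([
  {"x": -0.001, "y": 0, "z": 0, "rx": 0, "ry": 0, "rz": 0, "jaw": 0},
  {"x": 0, "y": 0, "z": 0, "rx": 0, "ry": 0, "rz": 0, "jaw": 0},
])

```text
t: 28.8
position: [0.551, -0.0808, 0.1307]
tcp_rot: [-180.0, -0.0, -178.0]
ft_force: [-1.4, -0.4, -1.2]
width: -0.001
gripper_force: 0.7
```

>>> drive_tool([
  {"x": -0.001, "y": 0, "z": 0, "rx": 0, "ry": 0, "rz": 0, "jaw": 0},
  {"x": 0, "y": 0, "z": 0, "rx": 0, "ry": 0, "rz": 0, "jaw": 0},
])

```text
t: 28.97
position: [0.552, -0.0807, 0.1307]
tcp_rot: [-180.0, -0.0, -178.0]
ft_force: [-1.0, 0.1, -1.4]
width: -0.002
gripper_force: 0.9
```

>>> drive_tool([
  {"x": -0.001, "y": 0, "z": 0, "rx": 0, "ry": 0, "rz": 0, "jaw": 0},
  {"x": 0, "y": 0, "z": 0, "rx": 0, "ry": 0, "rz": 0, "jaw": 0},
])

```text
t: 29.13
position: [0.5528, -0.0806, 0.1307]
tcp_rot: [-180.0, -0.1, -178.0]
ft_force: [-2.9, 0.8, 0.2]
width: 0.0
gripper_force: 1.6
```

>>> drive_tool([
  {"x": -0.001, "y": 0, "z": 0, "rx": 0, "ry": 0, "rz": 0, "jaw": 0},
  {"x": 0, "y": 0, "z": 0, "rx": 0, "ry": 0, "rz": 0, "jaw": 0},
])

```text
t: 29.3
position: [0.553, -0.0805, 0.1305]
tcp_rot: [-180.0, -0.2, -178.0]
ft_force: [-9.9, -0.9, 3.2]
width: -0.002
gripper_force: 4.4
```

>>> drive_tool([
  {"x": -0.001, "y": 0, "z": 0, "rx": 0, "ry": 0, "rz": 0, "jaw": 0},
  {"x": 0, "y": 0, "z": 0, "rx": 0, "ry": 0, "rz": 0, "jaw": 0},
])

```text
t: 29.47
position: [0.5532, -0.0804, 0.1304]
tcp_rot: [-180.0, -0.3, -178.0]
ft_force: [-13.8, -1.8, 5.3]
width: 0.001
gripper_force: 7.0
```

The catch is firmly at its stop. I'll back off, lift and check.

>>> drive_tool([
  {"x": 0.012, "y": 0, "z": 0, "rx": 0, "ry": 0, "rz": 0, "jaw": 0},
  {"x": 0.02, "y": 0, "z": -0.02, "rx": 0, "ry": 0, "rz": 0, "jaw": 0},
  {"x": 0.03, "y": 0, "z": -0.03, "rx": 0, "ry": 0, "rz": 0, "jaw": 0},
  {"x": 0.035, "y": 0, "z": -0.02, "rx": 0, "ry": 0, "rz": 0, "jaw": 0},
  {"x": 0.04, "y": 0, "z": -0.01, "rx": 0, "ry": 0, "rz": 0, "jaw": 0},
])

```text
t: 29.88
position: [0.4192, -0.0857, 0.2125]
tcp_rot: [-179.9, 0.2, -177.9]
ft_force: [-0.3, -0.5, 0.5]
width: -0.004
gripper_force: 0.0
```

>>> drive_tool([
  {"x": 0, "y": 0, "z": -0.04, "rx": 0, "ry": 0, "rz": 0, "jaw": 0},
  {"x": 0, "y": 0, "z": -0.03, "rx": 0, "ry": 0, "rz": 0, "jaw": 0},
  {"x": 0, "y": 0, "z": 0, "rx": 0, "ry": 0, "rz": 0, "jaw": 0},
  {"x": 0, "y": 0, "z": 0, "rx": 0, "ry": 0, "rz": 0, "jaw": 0},
])

```text
t: 30.22
position: [0.4197, -0.0857, 0.2819]
tcp_rot: [-179.9, 0.2, -178.0]
ft_force: [0.2, -0.1, -0.1]
width: 0.002
gripper_force: 0.0
```

```bash
python3 - <<'E'
from h import *
print(knobs('d18'));crop('d18',230,140,380,280,4)
d=load('d18');P=cloud(d).reshape(-1,3);C=d['color'].reshape(-1,3).astype(int)
m=(P[:,2]>.125)&(P[:,2]<.16)&(C[:,0]>C[:,1]+60)&(P[:,0]>.4)&(P[:,0]<.7)&(abs(P[:,1])<.25);q=np.array([w2b(p) for p in P[m]]);print('pin',len(q),q.min(0),q.max(0))
E
```

```text
{'L': (30, array([-10.7, 117.1]), array([  2.7, 131.3])), 'R': (19, array([  -9.7, -126.6]), array([   1.3, -111.2]))}
pin 25 [ -25.1 -118.3] [ -8.3 124. ]
```

View pics/d18_c230_140.png

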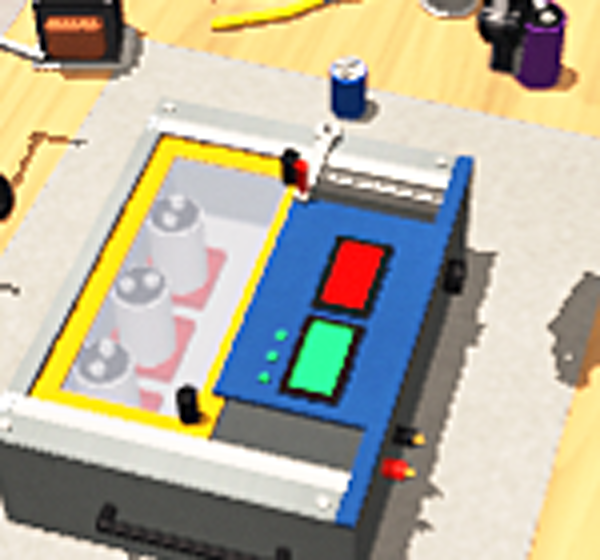

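The picture shows the cover home with both knobs level, at crop (290,165) and (188,403). The three capacitors stand upright beneath it, and the catch lies straight in behind the right knob with its pin at (300,175). The robot is clear, so I'm handing the job in.

```bash
python3 -c "
from h import *
print(job_done())"
```

```text
the job is handed in; nothing more can be done
None
```

The job is handed in at about 30 s: the silver capacitor stands in the middle holder, the cover is home against the far wall, and the catch is shut behind the right knob; the final picture shows this, but no verdict came back.

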